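Set a cone mount into the inspection pedestal with self-closing tweezers

TASK

Take the self-closing tweezers from their rack and use them to lift the metal mount that carries the little cone out of the wooden drying block; never touch that mount with the gripper itself. Set its pin in the socket of the dark steel pedestal and press it down, past the stiff follower, until it stops at the hidden end stop: press it home with about 10 N for a moment, never with as much as 20 N. Then let go of the mount and hang the tweezers back upright in their rack, leaving the other two mounts standing in the block.

Things in the scene. Friction and masses are not known exactly. Their poses are not given: they have to be found in the camera images.
- tweezers_grip (a point): Midway between the two handle leaves of steel cross-action self-closing tweezers (120 g, 118 mm long, hung tips down), half-way up them, 99 mm above the tips' ends; z up. Squeeze along its y; the jaws open along y too. Each leaf: flat rubber-clad plate 16 mm wide (x), 38 mm tall, outer faces 54 mm apart when free. Both sides spring alike.
- tweezers: The same tweezers; origin between the tips at their ends, same axes. Width W over the leaves, jaws empty: 54 free to 38 mm, leaves spring in (1.8 N/mm a side, to 14 N), jaws stay shut; from 21 N the jaws open 1 mm per mm, to a hard stop at W = 20 (24 N). On a 10 mm stem: W = 50 free, 34 leaves sprung in; the jaws hold with 22 N less the squeeze. W = 36 to 42 carries tweezers and gripped mount.
- tweezers_tip (a point): Midway between the tweezers' tips, at their lower ends. The jaws are shallow V blocks, 12 mm wide along x, 9 mm tall, that centre a round stem; fully open they stand 19 mm (V edges) to 25 mm apart. The legs above are 4 mm thick and 33 mm apart inside when open, 19 mm when gripping a 10 mm stem, straight up to the guide 56 mm above the tips.
- tweezers_wings (a point): Centre of the tweezers, level with the underside of the two wings, 58 mm above the tips and 41 mm below tweezers_grip. The wings (14 mm wide along y, 8 mm thick) stick out along x to 33 mm either side from a steel guide 34 mm wide along y, 56 to 76 mm above the tips.
- rack_seat (a point): Grey plastic rack, fixed: two posts along its x axis whose saddles carry the tweezers' wings. The point is midway between the saddles at their floor, 70 mm above the table; z up. Hung tweezers have tweezers_wings at this point, axes agreeing. Play for the wings: 3 mm each way along y (flared lips up to 80 mm above the table), 2.5 mm each way along x (end cheeks equally high).
- mount_mid (a point): Half-way up the aluminium mount with a small brown scaly cone on top; 28 to 56 g, 58 mm tall. From its bottom: pin of diameter 10 mm, 18 long, foot tapered; flange of diameter 22, 4 thick; bare stem of diameter 10, 18 long, for the tweezers; cone of diameter 14, 18 tall. The point is on the axis, 29 mm above the pin's end, 7 mm above the flange's upper face, 11 mm above its underside.
- mount: The same cone mount; origin at the pin's end (29 mm under mount_mid), z along its axis. It stands loosely in one of the block's holes, its flange on the block's top.
- ball_mid (a point): A bystander: the same point on a like mount that carries a round ball; to be left standing in its hole.
- wing_mid (a point): A bystander: the same point on a like mount that carries a small upright plate; to be left standing in its hole.
- block: Wooden drying block, fixed, 55 x 170 x 30 mm (x, y, z); origin at the centre of its underside, z up. Three holes of diameter 14 mm in a row along its y axis at -55, 0 and 55 mm. Which mount stands in which hole changes.
- stage_socket (a point): Centre of the socket's mouth in the top face of the dark steel pedestal, fixed; z up. The face is 50 mm square, 40 mm above the table. Socket 11.8 mm wide, mouth chamfered 2.5 mm. In it a brass follower, its top 5 mm down, resists being pushed down with about 4 N, by friction, and stays where left. Below it, 9 to 16 mm down (never the same, not to be seen), a rigid stop ends the pin's way.
- stage: The steel pedestal with its socket; origin at the centre of its underside (40 mm under stage_socket).
Mind the look-alikes: they are no part of the job. What is shaped like the stage but blue or red is not meant.

How it is judged:
By the outcome, as a careful person would: the job done as asked, in the order asked, and still so for the second after the job is handed in, with the robot touching nothing.
It also fails if it takes over 72 s, if anything falls off the work surface, if the arm or the gripper's body presses on something with over 40 N, if the wrist force passes 120 N, or if a joint passes its speed limit or range.

ROBOT

A 6-joint arm with a two-finger parallel gripper is mounted at the origin on the work surface. World frame = base frame: x ahead of the robot, y to its left, z up, the work surface at z = 0. Lengths are in m, angles in rad, forces in N, time in s.
With the tool pointing down it reaches from about 0.35 to 0.875 m from the base axis. Payload 4.2 kg.
Tool frame: the origin (TCP) lies between the finger pads; the fingertips stand 19 mm ahead of it and the grasp point (between the pads) is the TCP (bot.tip_extent is the distance from the TCP to the fingertips, in m); z points along the fingers, y is the direction in which the jaws open and shut (so a half turn about z gives the same grasp; the last joint's range is limited). The gripper opens to 87 mm and grips with 3 to 60 N. Pads are 19 mm wide; open, the fingers measure 117 mm over their backs; the gripper's body (75 mm by 190 mm) begins 51 mm behind the grasp point.
Start: joints at [-1.073, 0.385, 0.008, 0, -1.194, -0.259], TCP at [0.148, -0.607, 0.242] pointing down, gripper open.
Joint ranges: [-3.14, 3.14], [-1.21, 2.06], [-1.07, 1.41], [-3.16, 2.05], [-2.99, -0.16], [-3.1, 3.1]. Speed limits (rad/s): [2.79, 2.79, 3.14, 3.14, 3.14, 3.14].

INTERFACE

Orientations are given as a unit quaternion [x, y, z, w].
In Python, from rig import bot gives the robot as it stands.
- The arm moves only by the shell command python3 -m jog 'ROWS' [FORCE]. ROWS is JSON, a list of rows, each an object of numbers: "ax", "ay", "az": the turn, a rotation vector about the tool's x, y, z in degrees; "dx", "dy", "dz": the shift along the tool's x, y, z in mm; "grip": the closure, from 0 (fully open) to 1 (shut). A call has 1 to 8 rows; each row is the pose to reach, as a shift and turn from the pose measured when the call began, along the tool's axes at that moment; what a row does not reach only later rows make up. A row lasts 1/10 s, in which the tool goes at most 50 mm and 8.59 degrees, less where a joint would pass 70% of its speed; a pose out of reach is approached as far as the arm can. A call with a gripper value outside its range is refused whole. The fingers move at their own pace and stop on an object; FORCE is the grip in N (left out, the last holds). Time passes only in rows, so rows that repeat a pose let the fingers close. It gives the time, the measured TCP pose, the force and the opening at its end, in the units of the state.
- bot.get_obs(): the state, without advancing time (a new reading comes with each control period).
- bot.camera(name): name is "side" or "top" or "wrist"; returns the picture (400x640x3 uint8, red, green, blue); there is no depth.
- bot.camera_model(name): a dict with "fovy" (degrees; the focal length in pixels is half the picture's height over the tangent of half this angle, whatever the lens; pixels are square), "cx", "cy" (the principal point, pixels), "extrinsics" (4x4, takes a point from world to camera coordinates); the wrist camera has in their place "T_tool_cam" (4x4, takes a point from camera to tool coordinates, whose origin is the TCP and whose axes are the flange's). Camera axes: x right, y up, looking along -z (the intrinsics and any distortion apply to the point x, -y, -z); pixel columns grow to the right and rows downward; lengths in m; the calibration is good to about 2 mm. A picture is of the moment at which its call begins: read the wrist's pose just before it. camera_model takes no time and is no camera call.
- bot.job_done(): hands the job in, once; it reports no verdict.
The state is a dict: "clock": time; "joint_pos": joint angles; "qd": joint speeds; "joint_torque": joint torques, N m; "position": TCP position; "orientation": TCP orientation; "force": force on the tool from outside, world axes, zero at the start; "wrist_torque": the same for the moment, N m; "grip_width": finger opening in m.
Only numpy, scipy, OpenCV 4.12 (cv2) and the standard library are available. Lean on these libraries where they do the work, as an engineer would, in place of code of your own. Each camera call takes 0.05 s, during which the arm holds its last target.

## Working session

There is one attempt and no reset: what is moved stays moved. The work goes in short steps, Python scripts to look and compute and a shell command to move; the robot and the scene stay as the last step left them, time stands still between calls to the robot, and variables do not carry over. Pictures are saved under pics/ and viewed, and the job is handed in when it is done.

```bash
ls; mkdir -p pics
python3 - <<'E'
from rig import bot
import cv2,numpy as np
print(bot.get_obs())
for n in ["side","top","wrist"]:
    im=bot.camera(n); cv2.imwrite(f"pics/{n}0.png",im[:,:,::-1]); print(n,bot.camera_model(n))
E
```

```text
pics
{'clock': 0.0, 'joint_pos': array([-1.07339436e+00,  3.85568679e-01,  6.59418385e-03, -5.07029148e-04,
       -1.19399242e+00, -2.58607480e-01]), 'qd': array([ 0.00139692, -0.00062053,  0.00095919,  0.001218  , -0.00035092,
        0.0007948 ]), 'joint_torque': array([ 9.81882549e-04, -3.90664852e+01,  1.87402725e+01,  4.21982512e+00,
        1.09720780e-02, -2.08870601e-04]), 'position': array([ 0.14771944, -0.60670165,  0.24043867]), 'orientation': array([-1.19020818e-01,  9.92891138e-01,  1.09563629e-03, -1.81552038e-04]), 'force': array([0.18437529, 0.65233889, 0.40908432]), 'wrist_torque': array([-0.04262674, -0.01598329, -0.00381753]), 'grip_width': 0.0869014864784153}
side {'fovy': 54.8500187339044, 'cx': 322.24916673069595, 'cy': 199.02420206738813, 'extrinsics': array([[-0.83579462, -0.54903917,  0.00182692,  0.43983037],
       [ 0.32945257, -0.49885361,  0.80162714, -0.19090276],
       [-0.43921334,  0.67059754,  0.59782153, -0.72720293],
       [ 0.        ,  0.        ,  0.        ,  1.        ]])}
top {'fovy': 48.52087479835048, 'cx': 308.52297549542124, 'cy': 203.24007890291364, 'extrinsics': array([[-0.06218514, -0.99805595, -0.00416336,  0.09159341],
       [ 0.97482173, -0.06163144,  0.21429921, -0.47602829],
       [-0.2141392 ,  0.0092677 ,  0.97675919, -1.03253302],
       [ 0.        ,  0.        ,  0.        ,  1.        ]])}
wrist {'fovy': 66.87695583487587, 'cx': 315.0644389433009, 'cy': 201.35316056399674, 'T_tool_cam': array([[-3.01893175e-04,  9.70117499e-01,  2.42635419e-01,
         6.54522237e-02],
       [ 9.99999909e-01,  3.65906413e-04, -2.18760585e-04,
         8.25732714e-04],
       [-3.01005327e-04,  2.42635331e-01, -9.70117522e-01,
        -1.43932505e-01],
       [ 0.00000000e+00,  0.00000000e+00,  0.00000000e+00,
         1.00000000e+00]])}
```

View pics/side0.png

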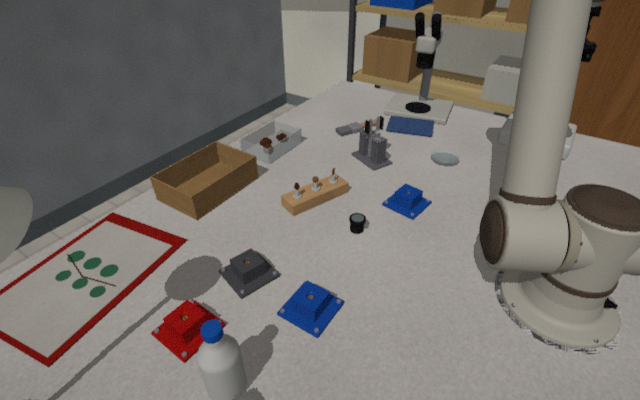

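View pics/top0.png

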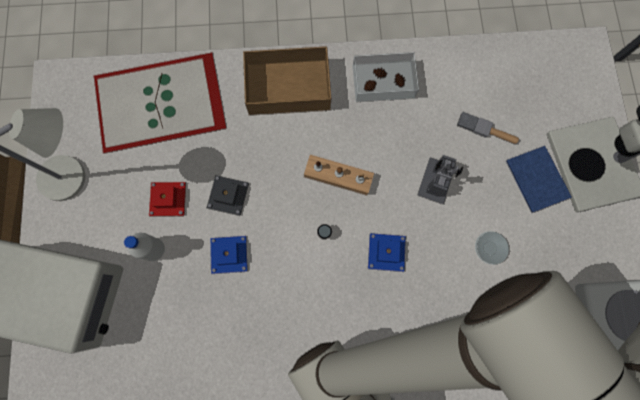

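View pics/wrist0.png

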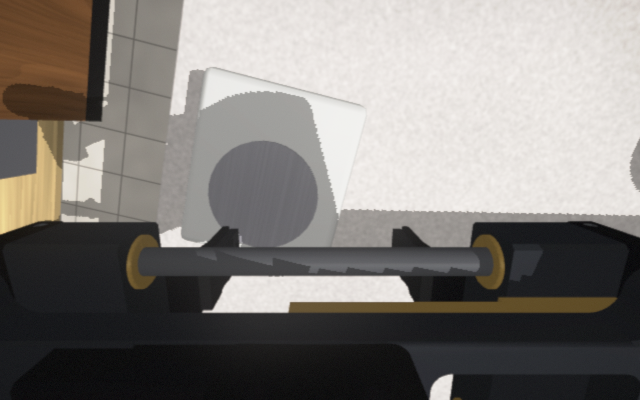

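```bash
cat > h.py <<'E'
import numpy as np, cv2
from rig import bot
from scipy.spatial.transform import Rotation as R
def K(m):
    f=200/np.tan(np.radians(m["fovy"])/2); return f,m["cx"],m["cy"]
def ext(name,obs=None):
    m=bot.camera_model(name)
    if name!="wrist": return m,m["extrinsics"]
    T=np.eye(4);T[:3,:3]=R.from_quat(obs["orientation"]).as_matrix();T[:3,3]=obs["position"]
    return m,np.linalg.inv(T@m["T_tool_cam"])
def proj(p,mE):
    m,E=mE; f,cx,cy=K(m); c=E[:3,:3]@np.asarray(p)+E[:3,3]
    return np.array([cx+f*c[0]/-c[2], cy-f*c[1]/-c[2]])
def ray(uv,mE):
    m,E=mE; f,cx,cy=K(m)
    d=np.array([(uv[0]-cx)/f,-(uv[1]-cy)/f,-1]); Rt=E[:3,:3].T
    return -Rt@E[:3,3], Rt@d/np.linalg.norm(d)
def onz(uv,mE,z):
    o,d=ray(uv,mE); return o+d*(z-o[2])/d[2]
def tri(obs):  # [(uv,mE),...]
    A=np.zeros((3,3));b=np.zeros(3);rs=[ray(*x) for x in obs]
    for o,d in rs:
        P=np.eye(3)-np.outer(d,d);A+=P;b+=P@o
    p=np.linalg.solve(A,b)
    return p,[round(1000*float(np.linalg.norm(np.cross(p-o,d))),1) for o,d in rs]
def crop(im,x,y,w,h,s,name):
    c=cv2.resize(im[y:y+h,x:x+w,::-1],None,fx=s,fy=s,interpolation=cv2.INTER_CUBIC);cv2.imwrite("pics/"+name,c)
E
python3 - <<'E'
from h import *
S=cv2.imread("pics/side0.png")[:,:,::-1];T=cv2.imread("pics/top0.png")[:,:,::-1]
crop(S,270,100,160,120,5,"s_c1.png");crop(T,290,140,190,80,4,"t_c1.png")
crop(S,200,230,120,90,5,"s_c2.png");crop(T,190,160,80,60,6,"t_c2.png")
t=ext("top");s=ext("side")
print(proj([0,0,0],t),proj([0,0,0],s))
print("stage top-view z.04",onz((229,194),t,.04),"side",onz((249,263),s,.04))
E
```

```text
[347.88849055 407.83010312] [555.36512976 300.20521013]
stage top-view z.04 [0.51933322 0.25716173 0.04      ] side [0.51754982 0.272285   0.04      ]
```

View pics/s_c1.png

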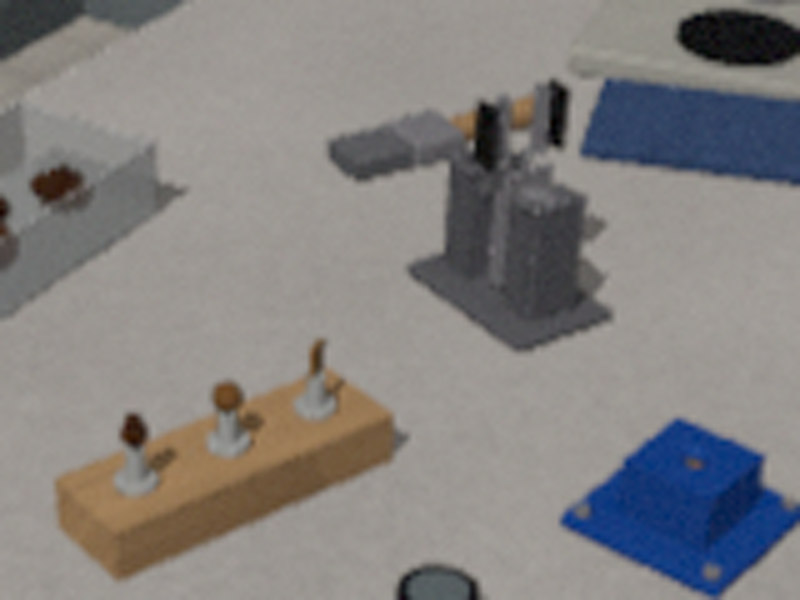

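View pics/t_c1.png

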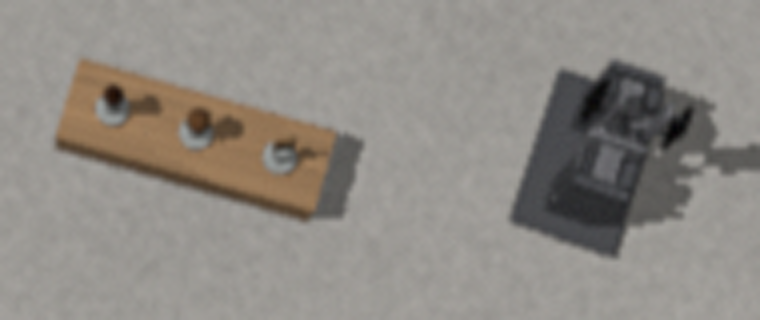

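View pics/s_c2.png

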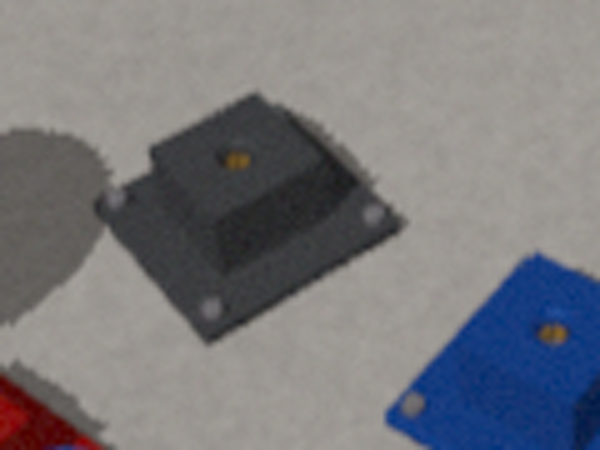

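View pics/t_c2.png

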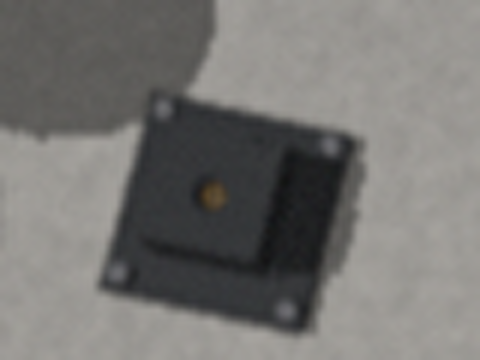

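Run:
```python
from h import *
t=ext("top");s=ext("side")
def go(n,a,b):
    p,e=tri([(a,s),(b,t)]); print(n,p.round(4),e)
go("socket",(247.5,262),(225.2,192.5))
sc=lambda x,y:(270+x/5,100+y/5); tc=lambda x,y:(290+x/4,140+y/4)
go("leafA",sc(487,135),tc(597,103)); go("leafB",sc(557,115),tc(678,126))
go("coneTop",sc(133,418),tc(114,90)); go("flangeCone",sc(136,477),tc(113,107))
go("ball flange",sc(229,440),tc(196,131)); go("plate flange",sc(315,403),tc(281,155))
go("blk c1",sc(395,415),tc(335,128)); 
for a in (sc(395,415),sc(120,535),sc(57,482)): print("blk side z.03",onz(a,s,.03).round(4))
for a in (tc(335,128),tc(308,210),tc(57,140),tc(82,60)): print("blk top z.03",onz(a,t,.03).round(4))
for a in ((190+155/6,160+90/6),(190+355/6,160+138/6),(190+310/6,160+330/6),(190+100/6,160+290/6)): print("st base",onz(a,t,.008).round(4))
for a in (tc(562,70),tc(513,220),tc(617,256)): print("rackbase",onz(a,t,.006).round(4))
for a in (sc(410,268),sc(523,348),sc(610,312)): print("rackbase side",onz(a,s,.006).round(4))
```

```text
socket [0.5257 0.2678 0.0341] [0.5, 0.5]
leafA [ 0.54  -0.25   0.109] [1.0, 1.0]
leafB [ 0.5217 -0.2966  0.1077] [0.6, 0.6]
coneTop [0.5791 0.031  0.0653] [0.3, 0.3]
flangeCone [0.5789 0.031  0.0305] [0.3, 0.3]
ball flange [ 0.5594 -0.0206  0.03  ] [0.2, 0.2]
plate flange [ 0.5407 -0.0727  0.03  ] [0.2, 0.2]
blk c1 [ 0.5427 -0.1195  0.0028] [21.5, 21.5]
blk side z.03 [ 0.5008 -0.086   0.03  ]
blk side z.03 [0.5585 0.072  0.03  ]
blk side z.03 [0.6093 0.0551 0.03  ]
blk top z.03 [ 0.556  -0.1084  0.03  ]
blk top z.03 [ 0.5039 -0.0866  0.03  ]
blk top z.03 [0.5593 0.0676 0.03  ]
blk top z.03 [0.6112 0.0485 0.03  ]
st base [0.5801 0.2955 0.008 ]
st base [0.5533 0.2102 0.008 ]
st base [0.4707 0.232  0.008 ]
st base [0.4935 0.3203 0.008 ]
rackbase [ 0.5926 -0.2635  0.006 ]
rackbase [ 0.4947 -0.2202  0.006 ]
rackbase [ 0.4671 -0.2834  0.006 ]
rackbase side [ 0.5885 -0.2571  0.006 ]
rackbase side [ 0.4911 -0.2145  0.006 ]
rackbase side [ 0.4669 -0.277   0.006 ]
```

```bash
python3 -m jog '[{"dx":-451,"dy":234,"az":35},{"dx":-451,"dy":234,"az":35},{"dx":-451,"dy":234,"az":35},{"dx":-451,"dy":234,"az":35},{"dx":-451,"dy":234,"az":35},{"dx":-451,"dy":234,"az":35},{"dx":-451,"dy":234,"az":35},{"dx":-451,"dy":234,"az":35}]'
```

```text
invalid input at $[0]: expected keys ax, ay, az, dx, dy, dz, grip
```

```bash
python3 -m jog '[{"dx":-451,"dy":234,"dz":0,"ax":0,"ay":0,"az":35,"grip":0},{"dx":-451,"dy":234,"dz":0,"ax":0,"ay":0,"az":35,"grip":0},{"dx":-451,"dy":234,"dz":0,"ax":0,"ay":0,"az":35,"grip":0},{"dx":-451,"dy":234,"dz":0,"ax":0,"ay":0,"az":35,"grip":0},{"dx":-451,"dy":234,"dz":0,"ax":0,"ay":0,"az":35,"grip":0},{"dx":-451,"dy":234,"dz":0,"ax":0,"ay":0,"az":35,"grip":0},{"dx":-451,"dy":234,"dz":0,"ax":0,"ay":0,"az":35,"grip":0},{"dx":-451,"dy":234,"dz":0,"ax":0,"ay":0,"az":35,"grip":0}]'
```

```text
clock: 0.95
position: [0.4394, -0.3521, 0.2411]
orientation: [0.185, 0.983, 0.001, -0.0]
force: [1.3, -1.0, -0.2]
grip_width: 0.087
```

```bash
python3 -m jog '[{"dx":-57,"dy":107,"dz":0,"ax":0,"ay":0,"az":0,"grip":0},{"dx":-57,"dy":107,"dz":0,"ax":0,"ay":0,"az":0,"grip":0},{"dx":-57,"dy":107,"dz":0,"ax":0,"ay":0,"az":0,"grip":0},{"dx":-57,"dy":107,"dz":0,"ax":0,"ay":0,"az":0,"grip":0},{"dx":-57,"dy":107,"dz":0,"ax":0,"ay":0,"az":0,"grip":0}]'
python3 - <<'E'
from h import *
import pickle
o=bot.get_obs(); im=bot.camera("wrist"); cv2.imwrite("pics/w1.png",im[:,:,::-1]); pickle.dump(o,open("w1.pkl","wb")); print(o["position"],o["orientation"])
w=ext("wrist",o)
for p in [(.5308,-.2733,.111),(.5308,-.2733,.07),(.54,-.25,.111),(.5217,-.2966,.111)]: print(proj(p,w))
E
```

```text
clock: 1.45
position: [0.5313, -0.2728, 0.2407]
orientation: [0.185, 0.983, 0.001, -0.001]
force: [0.1, -0.0, 0.0]
grip_width: 0.0869
[ 0.53126111 -0.27277948  0.24065937] [ 1.84515274e-01  9.82828657e-01  8.36840945e-04 -1.11543671e-03]
[313.13887435 198.96624785]
[313.31805378 189.98405094]
[340.09008337 199.077137  ]
[286.21658132 198.95284785]
```

View pics/w1.png

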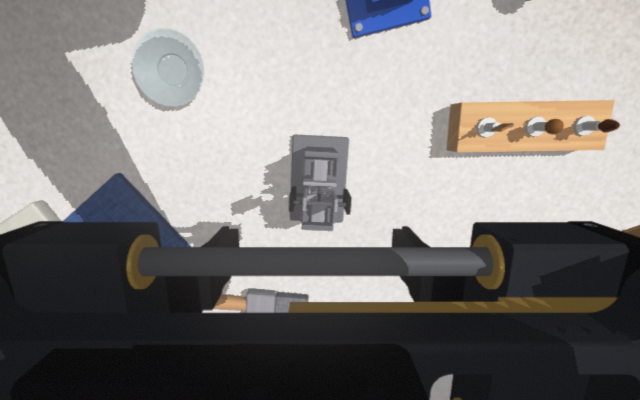

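Run:
```python
from h import *
im=cv2.imread("pics/w1.png")[:,:,::-1]
crop(im,270,125,100,75*2-40,7,"w1c.png"); crop(im,440,90,180,75,4,"w1d.png")
```

```text
(no output)
```

View pics/w1c.png

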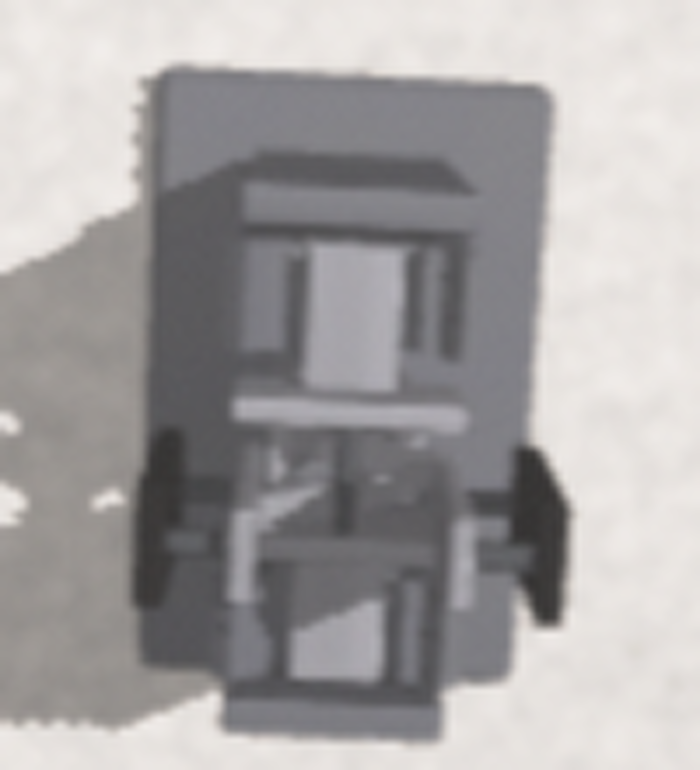

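View pics/w1d.png

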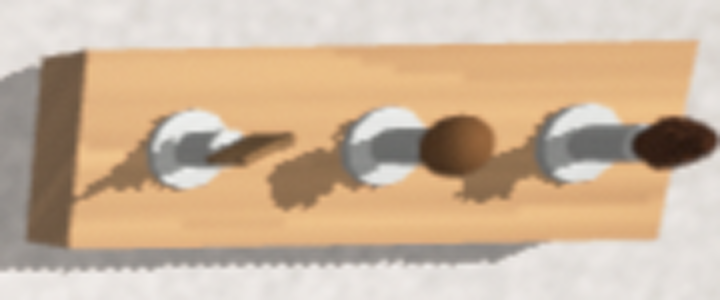

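```bash
python3 -m jog '[{"dx":0,"dy":6,"dz":70,"ax":0,"ay":0,"az":3,"grip":0},{"dx":0,"dy":6,"dz":70,"ax":0,"ay":0,"az":3,"grip":0},{"dx":0,"dy":6,"dz":70,"ax":0,"ay":0,"az":3,"grip":0},{"dx":0,"dy":6,"dz":70,"ax":0,"ay":0,"az":3,"grip":0}]'
python3 - <<'E'
from h import *
import pickle
o=bot.get_obs(); im=bot.camera("wrist"); cv2.imwrite("pics/w2.png",im[:,:,::-1]); pickle.dump(o,open("w2.pkl","wb")); print(o["position"],o["orientation"])
w=ext("wrist",o)
print("tcp px",proj(o["position"],w))
for p in [(.533,-.2676,.111),(.533,-.2676,.130)]: print(proj(p,w))
crop(im,220,150,200,140,4,"w2c.png")
E
```

```text
clock: 1.9
position: [0.5326, -0.2689, 0.1717]
orientation: [0.211, 0.977, 0.0, -0.001]
force: [0.2, -0.6, 0.2]
grip_width: 0.0867
[ 0.53256335 -0.26889326  0.17172163] [ 2.11217890e-01  9.77438687e-01  3.43424500e-04 -7.05571175e-04]
tcp px [313.25835195 258.13955698]
[315.61389504 221.70827382]
[315.68523413 230.69270407]
```

View pics/w2c.png

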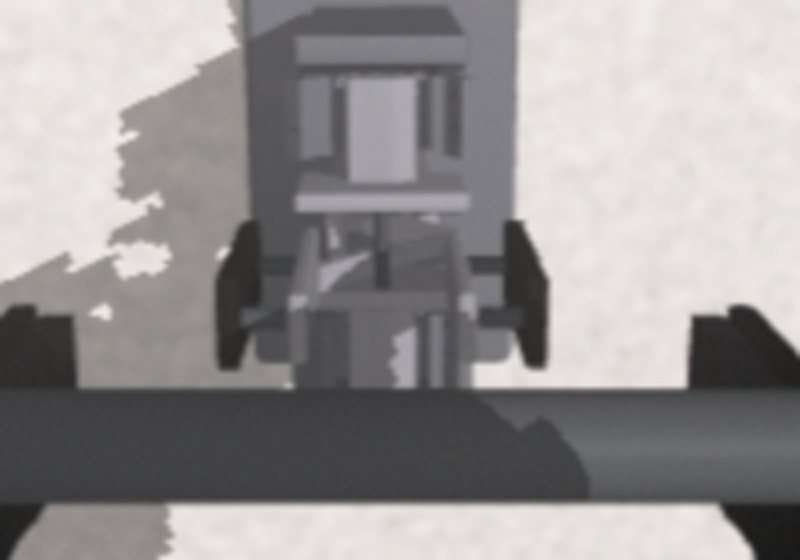

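View pics/w2.png

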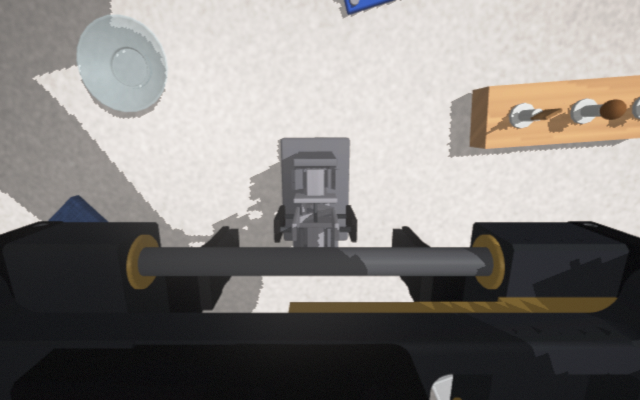

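```bash
python3 -m jog '[{"dx":0,"dy":0,"dz":45,"ax":0,"ay":0,"az":0,"grip":0},{"dx":0,"dy":0,"dz":61,"ax":0,"ay":0,"az":0,"grip":0},{"dx":0,"dy":0,"dz":61,"ax":0,"ay":0,"az":0,"grip":0.2},{"dx":0,"dy":0,"dz":61,"ax":0,"ay":0,"az":0,"grip":0.54},{"dx":0,"dy":0,"dz":61,"ax":0,"ay":0,"az":0,"grip":0.54},{"dx":0,"dy":0,"dz":61,"ax":0,"ay":0,"az":0,"grip":0.54},{"dx":0,"dy":0,"dz":61,"ax":0,"ay":0,"az":0,"grip":0.54}]' 25
python3 - <<'E'
from h import *
o=bot.get_obs();print(o["position"],o["force"],o["grip_width"])
im=bot.camera("wrist"); cv2.imwrite("pics/w3.png",im[:,:,::-1])
im=bot.camera("side"); crop(im,330,90,100,80,7,"s3.png")
E
```

```text
clock: 2.65
position: [0.5339, -0.269, 0.1128]
orientation: [0.211, 0.977, 0.0, 0.001]
force: [0.2, -0.6, -0.1]
grip_width: 0.0547
[ 0.53389741 -0.26898176  0.11281184] [ 0.19797612 -0.59292626 -0.11878842] 0.05467206957650231
```

View pics/s3.png

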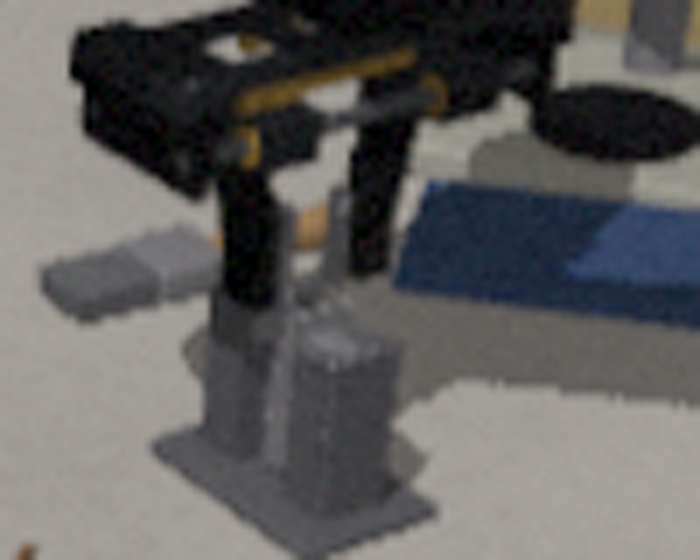

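```bash
python3 -m jog '[{"dx":0,"dy":0,"dz":2,"ax":0,"ay":0,"az":0,"grip":0.55},{"dx":0,"dy":0,"dz":2,"ax":0,"ay":0,"az":0,"grip":0.55},{"dx":0,"dy":0,"dz":2,"ax":0,"ay":0,"az":0,"grip":0.55},{"dx":0,"dy":0,"dz":2,"ax":0,"ay":0,"az":0,"grip":0.55}]' 25
python3 - <<'E'
from h import *
o=bot.get_obs();print(o["position"],o["force"],o["grip_width"])
E
```

```text
clock: 3.15
position: [0.5339, -0.2694, 0.1129]
orientation: [0.21, 0.978, -0.0, 0.002]
force: [-4.2, 0.7, 8.3]
grip_width: 0.0393
[ 0.53386501 -0.2694172   0.11285791] [-4.16156101  0.65108688  8.28636323] 0.03926647584832946
```

```bash
python3 -m jog '[{"dx":0,"dy":0,"dz":-10,"ax":0,"ay":0,"az":0,"grip":0.55},{"dx":0,"dy":0,"dz":-30,"ax":0,"ay":0,"az":0,"grip":0.55},{"dx":0,"dy":0,"dz":-60,"ax":0,"ay":0,"az":0,"grip":0.55},{"dx":0,"dy":0,"dz":-100,"ax":0,"ay":0,"az":0,"grip":0.55},{"dx":0,"dy":0,"dz":-100,"ax":0,"ay":0,"az":0,"grip":0.55},{"dx":0,"dy":0,"dz":-100,"ax":0,"ay":0,"az":0,"grip":0.55}]' 25
python3 - <<'E'
from h import *
o=bot.get_obs();print(o["position"],o["orientation"],o["force"],o["grip_width"])
im=bot.camera("wrist"); cv2.imwrite("pics/w4.png",im[:,:,::-1])
im=bot.camera("side"); cv2.imwrite("pics/s4.png",im[:,:,::-1]);crop(im,330,20,100,110,5,"s4c.png")
E
```

```text
clock: 3.75
position: [0.5338, -0.2691, 0.2138]
orientation: [0.211, 0.978, -0.0, 0.003]
force: [-0.7, -0.4, -1.7]
grip_width: 0.0393
[ 0.53380124 -0.26907235  0.21384285] [ 2.10567617e-01  9.77575648e-01 -5.60508089e-05  2.66980510e-03] [-0.66013785 -0.43994683 -1.65685514] 0.03934682570213733
```

View pics/s4c.png

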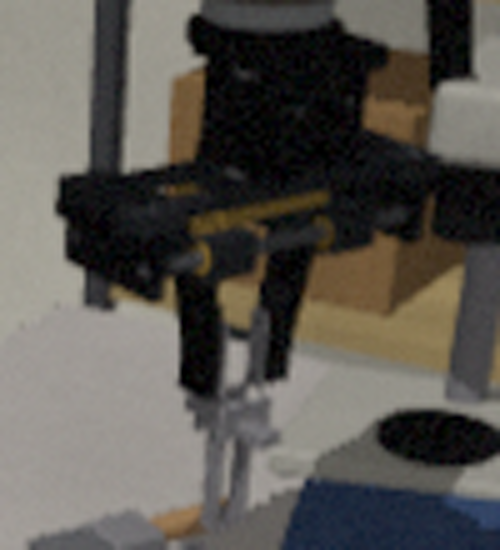

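View pics/w4.png

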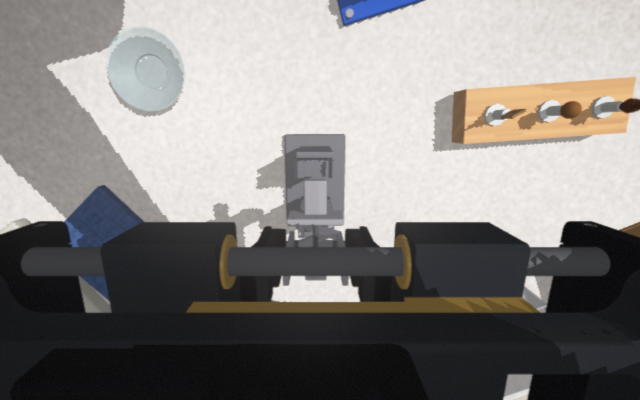

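```bash
python3 -m jog '[{"dx":8,"dy":45,"dz":-10,"ax":0,"ay":0,"az":0,"grip":0.55},{"dx":16,"dy":90,"dz":-20,"ax":0,"ay":0,"az":0,"grip":0.55},{"dx":24,"dy":135,"dz":-20,"ax":0,"ay":0,"az":0,"grip":0.55},{"dx":32,"dy":180,"dz":-20,"ax":0,"ay":0,"az":0,"grip":0.55},{"dx":40,"dy":225,"dz":-20,"ax":0,"ay":0,"az":0,"grip":0.55},{"dx":47,"dy":263,"dz":-20,"ax":0,"ay":0,"az":0,"grip":0.55},{"dx":47,"dy":263,"dz":-20,"ax":0,"ay":0,"az":0,"grip":0.55},{"dx":47,"dy":263,"dz":-20,"ax":0,"ay":0,"az":0,"grip":0.55}]' 25
python3 - <<'E'
from h import *
import pickle
o=bot.get_obs();print(o["position"],o["orientation"],o["force"],o["grip_width"])
im=bot.camera("wrist"); cv2.imwrite("pics/w5.png",im[:,:,::-1]);pickle.dump(o,open("w5.pkl","wb"))
E
```

```text
clock: 4.65
position: [0.5975, -0.0089, 0.2297]
orientation: [0.21, 0.978, -0.001, -0.001]
force: [-1.2, -0.2, -1.9]
grip_width: 0.0397
[ 0.59751186 -0.0089271   0.22967719] [ 2.09711950e-01  9.77761805e-01 -7.69910822e-04 -1.46894591e-03] [-1.17516902 -0.21095438 -1.94086111] 0.03968055546065885
```

View pics/w5.png

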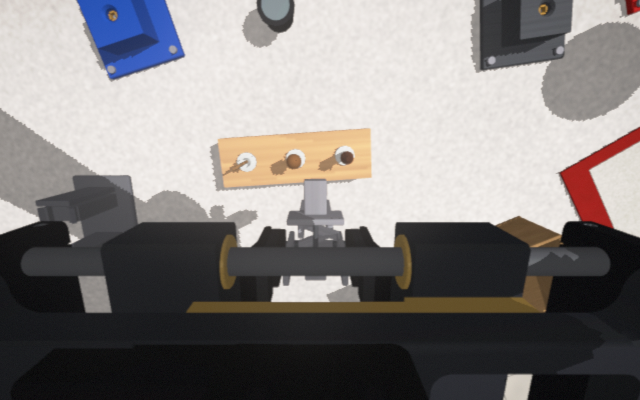

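Run:
```python
from h import *
im=cv2.imread("pics/w5.png")[:,:,::-1]
crop(im,210,120,170,120,4.7,"w5c.png"); crop(im,470,0,110,70,6,"w5d.png")
```

```text
(no output)
```

View pics/w5c.png

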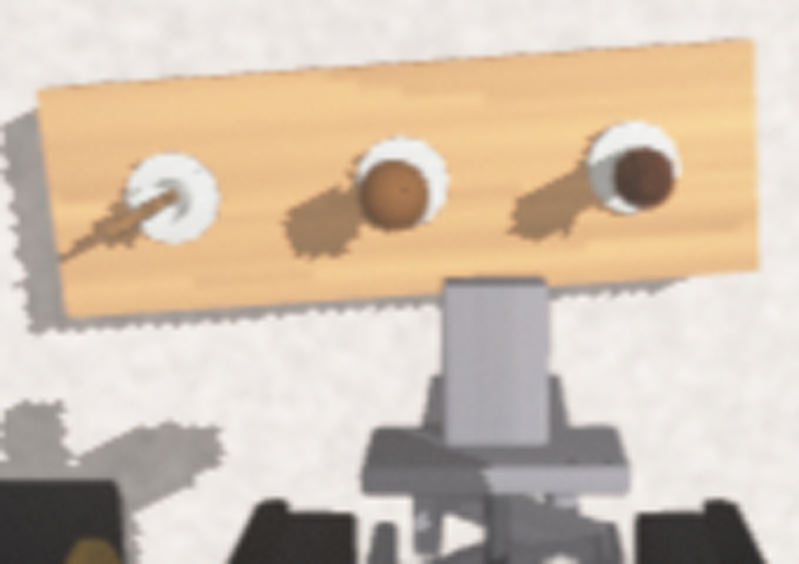

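View pics/w5d.png

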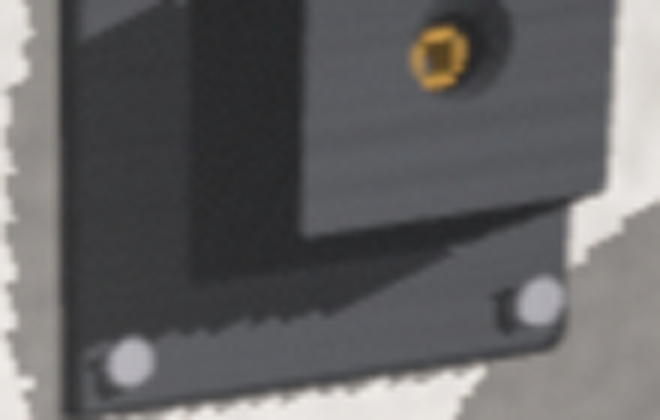

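```bash
cat >> h.py <<'E'
_cm=bot.camera_model
def ext(name,obs=None,dy=-.0013):
    m=_cm(name)
    if name!="wrist": return m,m["extrinsics"]
    T=np.eye(4);T[:3,:3]=R.from_quat(obs["orientation"]).as_matrix();T[:3,3]=obs["position"]
    C=m["T_tool_cam"].copy(); C[1,3]+=dy
    return m,np.linalg.inv(T@C)
E
python3 - <<'E'
from h import *
import pickle
o=pickle.load(open("w5.pkl","rb"));w=ext("wrist",o);o1=pickle.load(open("w1.pkl","rb"));w1=ext("wrist",o1)
s=ext("side");t=ext("top")
for n,uv,u1,us,ut in [("cone",(344.7,155.5),(586.3,125),(297.2,195.4),(318.25,166.75)),("ball",(295.5,158.9),(537.5,126.5),(315.8,188),(339,172.75)),("plate",(246.6,162.1),(488.5,127.5),(333,180.6),(360.25,178.75))]:
    print(n,onz(uv,w,.034).round(4),onz(u1,w1,.034).round(4),"side",onz(us,s,.034).round(4),"top",onz(ut,t,.034).round(4),"tri",tri([(uv,w),(u1,w1)]))
p=onz((547.8,6),w,.04); print("socket",p)
Rm=R.from_quat(o["orientation"]).as_matrix()
for uv,z in (((315.4,179.1),.195),): q=onz(uv,w,z); print("wing end tool",Rm.T@(q-o["position"]))
E
```

```text
cone [0.5795 0.0346 0.034 ] [0.5792 0.0358 0.034 ] side [0.5762 0.0349 0.034 ] top [0.5775 0.031  0.034 ] tri (array([0.5790408 , 0.03457492, 0.03544937]), [0.3, 0.3])
ball [ 0.5604 -0.017   0.034 ] [ 0.5609 -0.0157  0.034 ] side [ 0.5561 -0.016   0.034 ] top [ 0.5584 -0.0202  0.034 ] tri (array([ 0.56038541, -0.01684294,  0.03571115]), [0.1, 0.1])
plate [ 0.5412 -0.0685  0.034 ] [ 0.542  -0.0674  0.034 ] side [ 0.5377 -0.0676  0.034 ] top [ 0.5394 -0.0723  0.034 ] tri (array([ 0.54139716, -0.0681511 ,  0.03553139]), [0.3, 0.3])
socket [0.52641    0.27185513 0.04      ]
wing end tool [ 0.03509107 -0.00015213  0.03476717]
```

```bash
python3 -m jog '[{"dx":32,"dy":32,"dz":0,"ax":0,"ay":0,"az":0,"grip":0.55},{"dx":32,"dy":32,"dz":0,"ax":0,"ay":0,"az":0,"grip":0.75},{"dx":32,"dy":32,"dz":20,"ax":0,"ay":0,"az":0,"grip":0.75},{"dx":32,"dy":32,"dz":40,"ax":0,"ay":0,"az":0,"grip":0.75},{"dx":32,"dy":32,"dz":40,"ax":0,"ay":0,"az":0,"grip":0.75},{"dx":32,"dy":32,"dz":40,"ax":0,"ay":0,"az":0,"grip":0.75}]' 40
python3 - <<'E'
from h import *
import pickle
o=bot.get_obs();print(o["position"],o["orientation"],o["force"],o["grip_width"])
im=bot.camera("wrist"); cv2.imwrite("pics/w6.png",im[:,:,::-1]);pickle.dump(o,open("w6.pkl","wb"))
crop(im,230,120,170,120,4.7,"w6c.png")
im=bot.camera("side"); cv2.imwrite("pics/s6.png",im[:,:,::-1]);crop(im,250,100,100,110,5.4,"s6c.png")
im=bot.camera("top"); cv2.imwrite("pics/t6.png",im[:,:,::-1])
E
```

```text
clock: 5.3
position: [0.5814, 0.0312, 0.1901]
orientation: [0.211, 0.977, -0.001, -0.001]
force: [0.0, -0.1, -1.0]
grip_width: 0.023
[0.58139198 0.03121227 0.19006934] [ 0.2109661   0.97749162 -0.00117704 -0.0014298 ] [ 0.00475855 -0.08593036 -0.96478373] 0.023019456412351216
```

View pics/w6c.png

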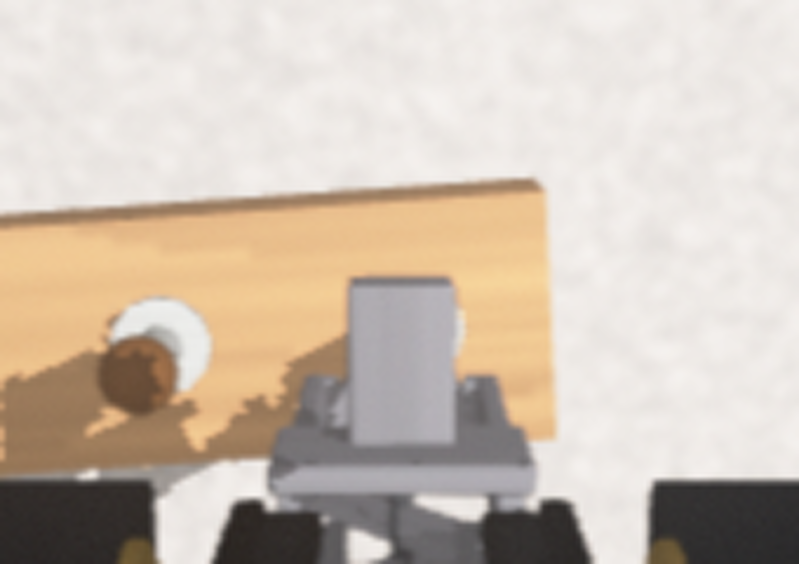

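View pics/s6c.png

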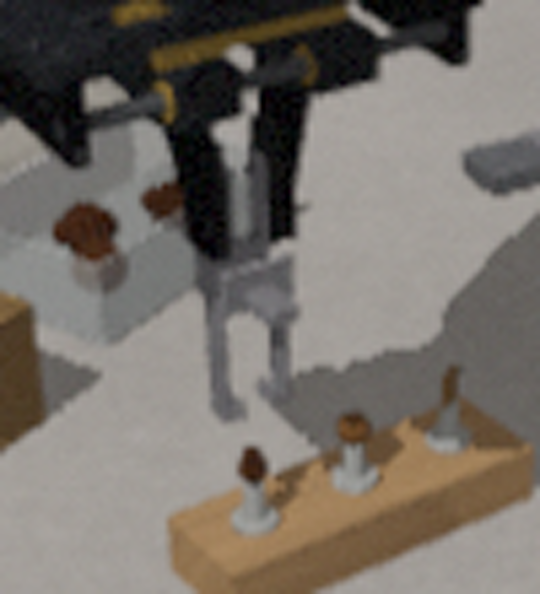

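View pics/t6.png

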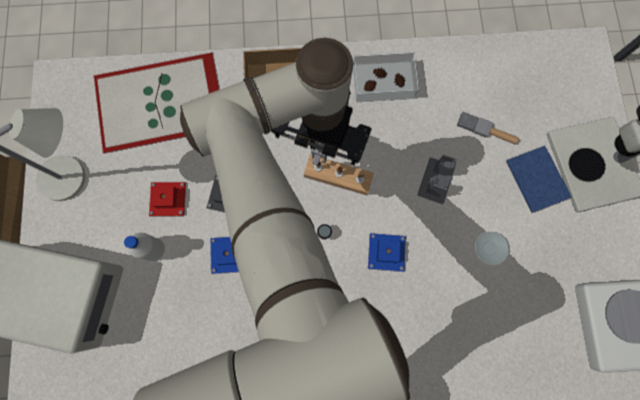

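Run:
```python
from h import *
s=ext("side")
c=lambda x,y:(250+x/5.4,100+y/5.4)
for z in (.087,.089,.091): print(z,onz(c(252,402),s,z))
print(onz(c(255,517),s,.034), onz(c(253,448),s,.072))
```

```text
0.087 [0.58261555 0.02500646 0.087     ]
0.089 [0.58072937 0.02744224 0.089     ]
0.091 [0.5788432  0.02987802 0.091     ]
[0.57536915 0.0359627  0.034     ] [0.57451259 0.0362367  0.072     ]
```

```bash
python3 -m jog '[{"dx":1,"dy":2.4,"dz":0,"ax":0,"ay":0,"az":0,"grip":0.76},{"dx":1,"dy":2.4,"dz":5,"ax":0,"ay":0,"az":0,"grip":0.76},{"dx":1,"dy":2.4,"dz":20,"ax":0,"ay":0,"az":0,"grip":0.76},{"dx":1,"dy":2.4,"dz":35,"ax":0,"ay":0,"az":0,"grip":0.76},{"dx":1,"dy":2.4,"dz":48,"ax":0,"ay":0,"az":0,"grip":0.76},{"dx":1,"dy":2.4,"dz":51,"ax":0,"ay":0,"az":0,"grip":0.76},{"dx":1,"dy":2.4,"dz":51,"ax":0,"ay":0,"az":0,"grip":0.76}]' 40
python3 - <<'E'
from h import *
import pickle
o=bot.get_obs();print(o["position"],o["orientation"],o["force"],o["grip_width"])
im=bot.camera("wrist"); cv2.imwrite("pics/w7.png",im[:,:,::-1]);pickle.dump(o,open("w7.pkl","wb"))
crop(im,230,120,170,120,4.7,"w7c.png")
im=bot.camera("side"); cv2.imwrite("pics/s7.png",im[:,:,::-1]);crop(im,250,110,100,110,5.4,"s7c.png")
E
```

```text
clock: 6.15
position: [0.5819, 0.0345, 0.1397]
orientation: [0.211, 0.978, -0.001, -0.001]
force: [-0.5, -0.1, -1.2]
grip_width: 0.0213
[0.58191346 0.03452994 0.13965686] [ 2.10585421e-01  9.77574948e-01 -7.03013957e-04 -7.11664892e-04] [-0.50007222 -0.12695762 -1.22529569] 0.02127641867245005
```

View pics/w7c.png

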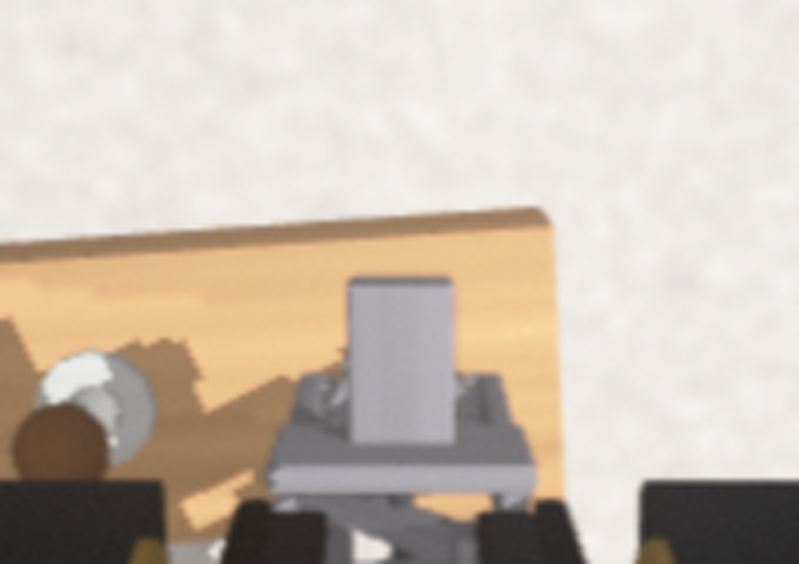

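View pics/s7c.png

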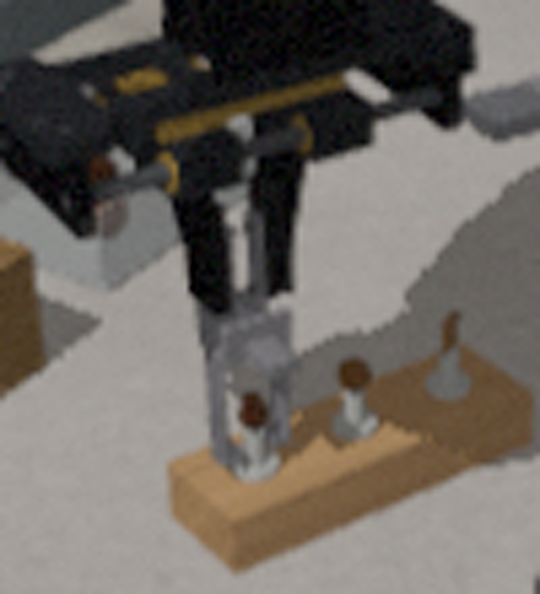

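```bash
python3 -m jog '[{"dx":0,"dy":0,"dz":2,"ax":0,"ay":0,"az":0,"grip":0.76},{"dx":0,"dy":0,"dz":4,"ax":0,"ay":0,"az":0,"grip":0.76},{"dx":0,"dy":0,"dz":4,"ax":0,"ay":0,"az":0,"grip":0.76}]' 40
python3 - <<'E'
from h import *
o=bot.get_obs();print(o["position"],o["orientation"],o["force"],o["grip_width"])
E
```

```text
clock: 6.55
position: [0.5825, 0.0347, 0.1367]
orientation: [0.211, 0.978, -0.0, 0.0]
force: [-0.0, 0.1, -1.0]
grip_width: 0.0215
[0.58253609 0.0346827  0.1367475 ] [ 2.10594528e-01  9.77573442e-01 -1.34934073e-04  3.03061017e-04] [-0.02862458  0.06733409 -0.9630488 ] 0.021491501786416074
```

```bash
python3 -m jog '[{"dx":0,"dy":0,"dz":2,"ax":0,"ay":0,"az":0,"grip":0.76},{"dx":0,"dy":0,"dz":2.5,"ax":0,"ay":0,"az":0,"grip":0.76},{"dx":0,"dy":0,"dz":2.5,"ax":0,"ay":0,"az":0,"grip":0.76}]' 40
python3 - <<'E'
from h import *
o=bot.get_obs();print(o["position"],o["orientation"],o["force"],o["grip_width"])
E
```

```text
clock: 6.85
position: [0.5831, 0.0347, 0.1351]
orientation: [0.21, 0.978, 0.0, 0.001]
force: [-0.8, 0.2, 4.1]
grip_width: 0.0215
[0.58311001 0.03474588 0.13514786] [2.10381984e-01 9.77618660e-01 4.89395271e-05 1.08353297e-03] [-0.83494447  0.16009517  4.0905189 ] 0.021486623175096867
```

```bash
python3 -m jog '[{"dx":0.5,"dy":0,"dz":-0.3,"ax":0,"ay":0,"az":0,"grip":0.76},{"dx":0.5,"dy":0,"dz":-0.3,"ax":0,"ay":0,"az":0,"grip":0.65},{"dx":0.5,"dy":0,"dz":-0.3,"ax":0,"ay":0,"az":0,"grip":0.55},{"dx":0.5,"dy":0,"dz":-0.3,"ax":0,"ay":0,"az":0,"grip":0.55},{"dx":0.5,"dy":0,"dz":-0.3,"ax":0,"ay":0,"az":0,"grip":0.55},{"dx":0.5,"dy":0,"dz":-0.3,"ax":0,"ay":0,"az":0,"grip":0.55}]' 25
python3 - <<'E'
from h import *
o=bot.get_obs();print(o["position"],o["orientation"],o["force"],o["wrist_torque"],o["grip_width"])
E
```

```text
clock: 7.45
position: [0.5824, 0.035, 0.1351]
orientation: [0.211, 0.978, 0.0, 0.001]
force: [-0.2, -0.4, -2.3]
grip_width: 0.0388
[0.58244965 0.03496562 0.13505025] [2.10509695e-01 9.77591461e-01 2.37298919e-05 7.75967346e-04] [-0.1542843  -0.36443793 -2.32020693] [-0.06803634 -0.03958257 -0.0374864 ] 0.038802285370554974
```

```bash
python3 -m jog '[{"dx":0,"dy":0,"dz":-4,"ax":0,"ay":0,"az":0,"grip":0.55},{"dx":0,"dy":0,"dz":-10,"ax":0,"ay":0,"az":0,"grip":0.55},{"dx":0,"dy":0,"dz":-20,"ax":0,"ay":0,"az":0,"grip":0.55},{"dx":0,"dy":0,"dz":-40,"ax":0,"ay":0,"az":0,"grip":0.55},{"dx":0,"dy":0,"dz":-70,"ax":0,"ay":0,"az":0,"grip":0.55},{"dx":0,"dy":0,"dz":-80,"ax":0,"ay":0,"az":0,"grip":0.55},{"dx":0,"dy":0,"dz":-80,"ax":0,"ay":0,"az":0,"grip":0.55}]' 25
python3 - <<'E'
from h import *
o=bot.get_obs();print(o["position"],o["orientation"],o["force"],o["wrist_torque"],o["grip_width"])
im=bot.camera("side"); cv2.imwrite("pics/s8.png",im[:,:,::-1]);crop(im,250,60,110,140,4.2,"s8c.png")
E
```

```text
clock: 8.15
position: [0.5833, 0.0353, 0.2174]
orientation: [0.21, 0.978, 0.001, 0.003]
force: [0.7, 1.0, -1.9]
grip_width: 0.0395
[0.58331155 0.03532173 0.21736711] [0.21048423 0.97759175 0.00135282 0.00298719] [ 0.6513622   1.02445004 -1.85741218] [-0.08013188 -0.04415095 -0.04095504] 0.03945154355615148
```

View pics/s8c.png

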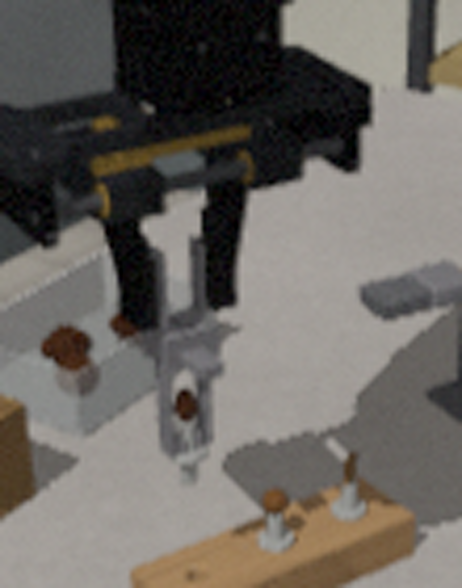

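```bash
python3 -m jog '[{"dx":20,"dy":37,"dz":0,"ax":0,"ay":0.3,"az":0,"grip":0.55},{"dx":40,"dy":74,"dz":0,"ax":0,"ay":0.3,"az":0,"grip":0.55},{"dx":60,"dy":111,"dz":0,"ax":0,"ay":0.3,"az":0,"grip":0.55},{"dx":80,"dy":148,"dz":0,"ax":0,"ay":0.3,"az":0,"grip":0.55},{"dx":98,"dy":180,"dz":0,"ax":0,"ay":0.3,"az":0,"grip":0.55},{"dx":104,"dy":191,"dz":0,"ax":0,"ay":0.3,"az":0,"grip":0.55},{"dx":104,"dy":191,"dz":0,"ax":0,"ay":0.3,"az":0,"grip":0.55},{"dx":104,"dy":191,"dz":0,"ax":0,"ay":0.3,"az":0,"grip":0.55}]' 25
python3 - <<'E'
from h import *
import pickle
o=bot.get_obs();print(o["position"],o["orientation"],o["force"],o["wrist_torque"],o["grip_width"])
im=bot.camera("wrist"); cv2.imwrite("pics/w9.png",im[:,:,::-1]);pickle.dump(o,open("w9.pkl","wb"))
E
```

```text
clock: 9.0
position: [0.5656, 0.2512, 0.2143]
orientation: [0.211, 0.978, 0.0, -0.002]
force: [0.4, -0.2, -1.1]
grip_width: 0.0396
[0.56559937 0.25118904 0.21427198] [ 2.10724464e-01  9.77542779e-01  1.44546671e-04 -2.30084022e-03] [ 0.39060877 -0.17221291 -1.14099505] [-0.12297894 -0.0515486  -0.00707875] 0.039603314379771444
```

View pics/w9.png

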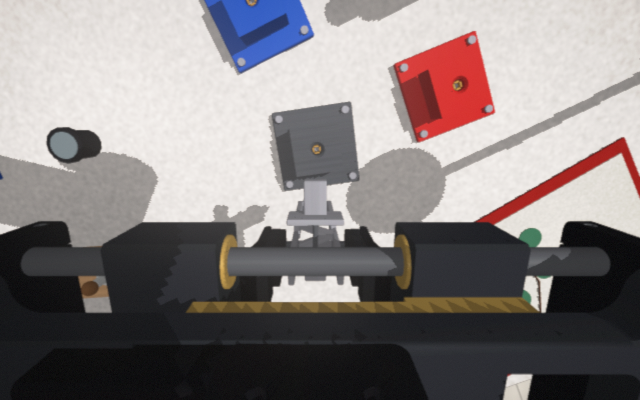

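Run:
```python
from h import *
im=cv2.imread("pics/w9.png")[:,:,::-1]
crop(im,260,90,115,85,7,"w9c.png")
```

```text
(no output)
```

View pics/w9c.png

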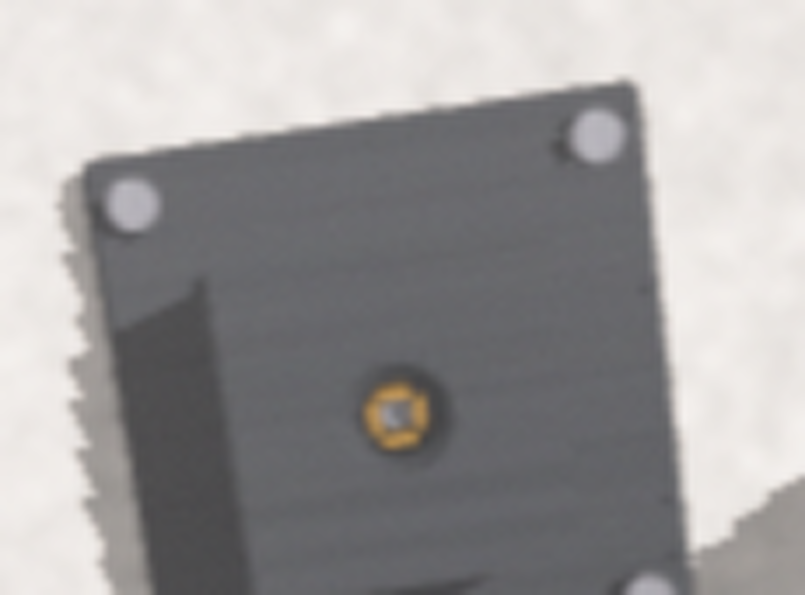

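Run:
```python
from h import *
import pickle
o=pickle.load(open("w9.pkl","rb"));w=ext("wrist",o)
p=onz((317.6,148.9),w,.04);print(p, onz((260+397/7,90+414/7),w,.035))
o=bot.get_obs();print(o["position"],o["orientation"],o["qd"])
Rm=R.from_quat(o["orientation"]).as_matrix();print(Rm[:,2])
```

```text
[0.52692967 0.27109476 0.04      ] [0.52710548 0.27003322 0.035     ]
[0.56583199 0.25076295 0.21468395] [ 2.11159288e-01  9.77449416e-01  4.07707492e-04 -2.05599558e-03] [-0.01236479 -0.01067838  0.00520532  0.0011747   0.00037275 -0.00358967]
[-0.00384708  0.00166531 -0.99999121]
```

```bash
python3 -m jog '[{"dx":30,"dy":2,"dz":0,"ax":0,"ay":-0.2,"az":0,"grip":0.56},{"dx":41,"dy":2.2,"dz":20,"ax":0,"ay":-0.2,"az":0,"grip":0.56},{"dx":41,"dy":2.2,"dz":38,"ax":0,"ay":-0.2,"az":0,"grip":0.56},{"dx":41,"dy":2.2,"dz":38,"ax":0,"ay":-0.2,"az":0,"grip":0.56},{"dx":41,"dy":2.2,"dz":38,"ax":0,"ay":-0.2,"az":0,"grip":0.56}]' 25
python3 - <<'E'
from h import *
import pickle
o=bot.get_obs();print(o["position"],o["orientation"],o["force"],o["wrist_torque"],o["grip_width"])
print(R.from_quat(o["orientation"]).as_matrix()[:,2])
im=bot.camera("wrist"); cv2.imwrite("pics/w10.png",im[:,:,::-1]);pickle.dump(o,open("w10.pkl","wb"))
crop(im,230,110,170,120,4.7,"w10c.png")
im=bot.camera("side"); cv2.imwrite("pics/s10.png",im[:,:,::-1]);crop(im,190,170,120,120,5,"s10c.png")
im=bot.camera("top"); cv2.imwrite("pics/t10.png",im[:,:,::-1]);crop(im,180,120,120,100,5,"t10c.png")
E
```

```text
clock: 9.55
position: [0.5298, 0.2686, 0.1772]
orientation: [0.212, 0.977, -0.0, -0.0]
force: [-0.7, 0.8, -1.7]
grip_width: 0.0386
[0.52979847 0.26863254 0.17717204] [ 2.11771674e-01  9.77319127e-01 -2.10189506e-04 -1.96701917e-04] [-0.66659485  0.75857022 -1.65370867] [-0.04103691 -0.05787532  0.00561794] 0.03863345091302183
[-4.73505458e-04 -3.27532660e-04 -9.99999834e-01]
```

View pics/s10c.png

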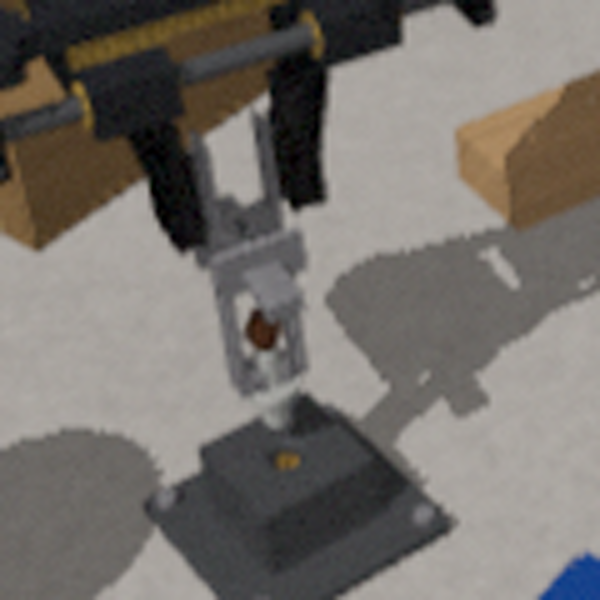

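View pics/w10c.png

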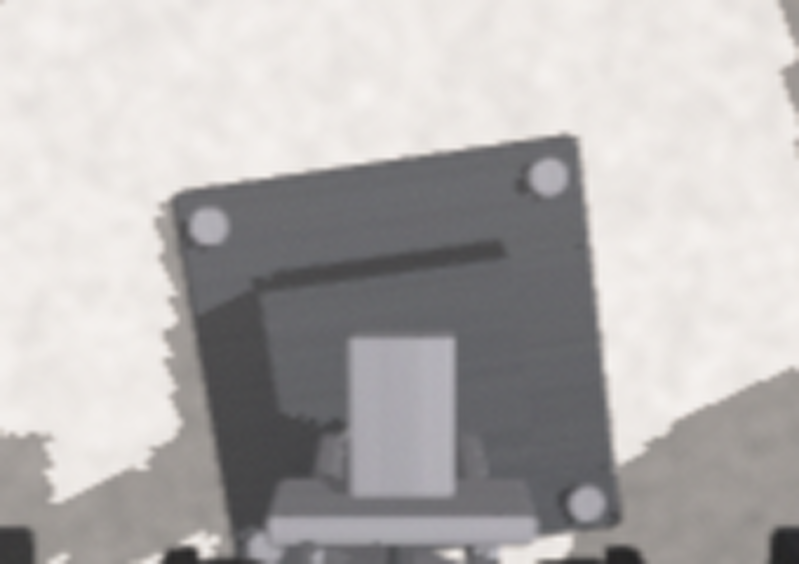

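Run:
```python
from h import *
import pickle
o=pickle.load(open("w10.pkl","rb"));s=ext("side");Rm=R.from_quat(o["orientation"]).as_matrix()
pin=o["position"]+Rm@np.array([.0023,0,.1235])
print(pin,proj(pin,s),"observed 245.6,255")
c=np.array([.5269,.271,.04]);print(proj(c,s),proj(c-[0,0,.005],s),"obs follower 247.6,262")
for d in ([1,0,0],[0,1,0]): print(proj(c+np.array(d)*.002,s)-proj(c,s))
```

```text
[0.52764629 0.26954414 0.05367274] [245.24439217 255.07643082] observed 245.6,255
[245.84428474 260.67295751] [246.14173312 262.47272764] obs follower 247.6,262
[-0.76560826 -0.40871607]
[-0.69940963  0.62161078]
```

View pics/t10c.png

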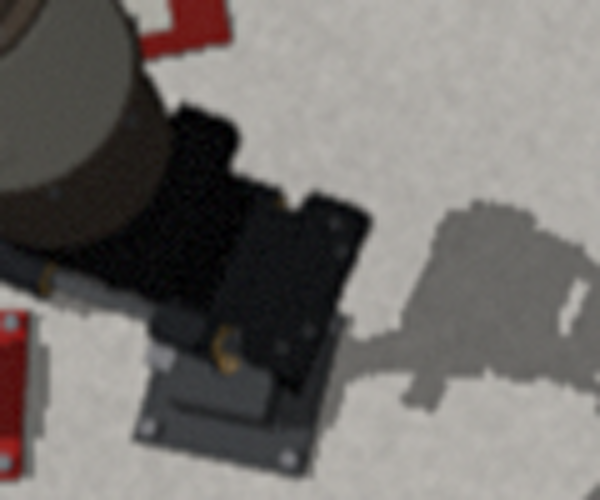

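```bash
python3 -m jog '[{"dx":1.2,"dy":0.2,"dz":6,"ax":0,"ay":0,"az":0,"grip":0.56},{"dx":1.2,"dy":0.2,"dz":11,"ax":0,"ay":0,"az":0,"grip":0.56},{"dx":1.2,"dy":0.2,"dz":14,"ax":0,"ay":0,"az":0,"grip":0.56},{"dx":1.2,"dy":0.2,"dz":16,"ax":0,"ay":0,"az":0,"grip":0.56},{"dx":1.2,"dy":0.2,"dz":16,"ax":0,"ay":0,"az":0,"grip":0.56}]' 25
python3 - <<'E'
from h import *
o=bot.get_obs();print(o["position"],o["orientation"],o["force"],o["wrist_torque"],o["grip_width"])
im=bot.camera("side"); cv2.imwrite("pics/s11.png",im[:,:,::-1]);crop(im,190,190,120,100,6,"s11c.png")
E
```

```text
clock: 10.2
position: [0.5293, 0.2703, 0.1625]
orientation: [0.211, 0.977, 0.001, 0.001]
force: [-0.4, 0.6, 2.1]
grip_width: 0.0382
[0.52934687 0.2703168  0.16248485] [2.11425054e-01 9.77393673e-01 8.10571085e-04 6.30660798e-04] [-0.43482353  0.58483825  2.11544939] [-0.16743451  0.33451076  0.00672773] 0.03820931368218098
```

View pics/s11c.png

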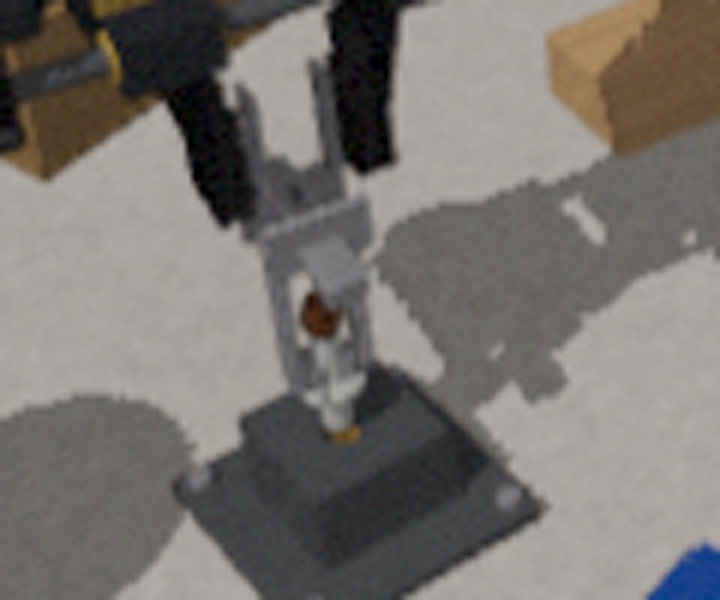

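```bash
python3 -m jog '[{"dx":0.4,"dy":-1,"dz":-1.5,"ax":0,"ay":0,"az":0,"grip":0.56},{"dx":0.8,"dy":-2,"dz":-1.5,"ax":0,"ay":0,"az":0,"grip":0.56},{"dx":0.8,"dy":-2,"dz":0,"ax":0,"ay":0,"az":0,"grip":0.56},{"dx":0.8,"dy":-2,"dz":1.5,"ax":0,"ay":0,"az":0,"grip":0.56},{"dx":0.8,"dy":-2,"dz":2,"ax":0,"ay":0,"az":0,"grip":0.56}]' 25
python3 - <<'E'
from h import *
o=bot.get_obs();print(o["position"],o["orientation"],o["force"],o["wrist_torque"],o["grip_width"])
im=bot.camera("side"); cv2.imwrite("pics/s12.png",im[:,:,::-1]);crop(im,190,190,120,100,6,"s12c.png")
E
```

```text
clock: 10.75
position: [0.5276, 0.2689, 0.1601]
orientation: [0.212, 0.977, 0.001, 0.0]
force: [-0.4, 0.5, -1.0]
grip_width: 0.0383
[0.52760785 0.26888727 0.1600845 ] [2.11538142e-01 9.77369256e-01 8.83870152e-04 4.13267384e-04] [-0.42327967  0.50612926 -0.98897857] [0.11142937 0.03730223 0.01540622] 0.03829315445512375
```

View pics/s12c.png

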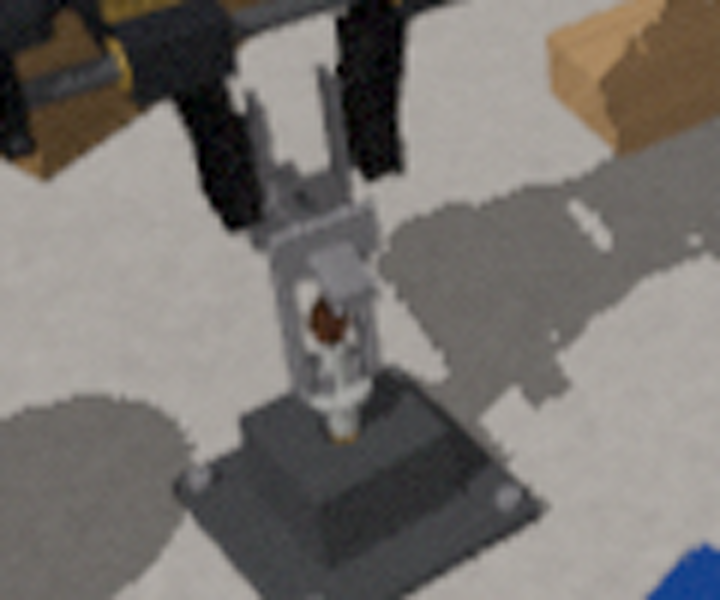

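```bash
python3 -m jog '[{"dx":0,"dy":0,"dz":1.5,"ax":0,"ay":0,"az":0,"grip":0.57},{"dx":0,"dy":0,"dz":3,"ax":0,"ay":0,"az":0,"grip":0.57},{"dx":0,"dy":0,"dz":4,"ax":0,"ay":0,"az":0,"grip":0.57}]' 25
python3 - <<'E'
from h import *
o=bot.get_obs();print(o["position"],o["orientation"],o["force"],o["wrist_torque"],o["grip_width"])
E
```

```text
clock: 11.1
position: [0.528, 0.269, 0.1566]
orientation: [0.211, 0.977, 0.001, 0.001]
force: [-0.4, -0.0, 2.3]
grip_width: 0.0378
[0.52797885 0.26904771 0.15664829] [2.11364412e-01 9.77406367e-01 1.07457632e-03 8.51670337e-04] [-0.4440768  -0.00721824  2.3455024 ] [0.04374735 0.25345711 0.03368082] 0.03783161722584072
```

```bash
python3 -m jog '[{"dx":0.4,"dy":0,"dz":1.5,"ax":0,"ay":0,"az":0,"grip":0.57},{"dx":0.4,"dy":0,"dz":2.5,"ax":0,"ay":0,"az":0,"grip":0.57}]' 25
python3 - <<'E'
from h import *
o=bot.get_obs();print(o["position"],o["orientation"],o["force"],o["wrist_torque"],o["grip_width"])
E
```

```text
clock: 11.3
position: [0.5278, 0.2693, 0.1545]
orientation: [0.211, 0.977, 0.001, 0.001]
force: [-1.4, -0.6, 2.5]
grip_width: 0.0375
[0.52778172 0.26926489 0.15453239] [0.2112672  0.97742683 0.0012673  0.00116122] [-1.38181099 -0.56893067  2.46667395] [-0.11991053  0.21194823 -0.02113687] 0.03749929250275503
```

```bash
python3 -m jog '[{"dx":0.4,"dy":0,"dz":1.5,"ax":0,"ay":0,"az":0,"grip":0.57},{"dx":0.4,"dy":0,"dz":2.2,"ax":0,"ay":0,"az":0,"grip":0.57}]' 25
python3 - <<'E'
from h import *
o=bot.get_obs();print(o["position"],o["orientation"],o["force"],o["wrist_torque"],o["grip_width"])
E
```

```text
clock: 11.5
position: [0.5278, 0.2695, 0.1529]
orientation: [0.211, 0.977, 0.001, 0.002]
force: [-1.0, -0.8, 6.6]
grip_width: 0.0376
[0.52779596 0.26951394 0.15288151] [0.21104897 0.97747304 0.00141181 0.00167356] [-1.02614419 -0.75938968  6.64023212] [-0.23982383  0.30230194 -0.0036641 ] 0.03764103558697061
```

```bash
python3 -m jog '[{"dx":0.3,"dy":0,"dz":1.2,"ax":0,"ay":0,"az":0,"grip":0.57},{"dx":0.3,"dy":0,"dz":1.2,"ax":0,"ay":0,"az":0,"grip":0.57}]' 25
python3 - <<'E'
from h import *
o=bot.get_obs();print(o["position"],o["orientation"],o["force"],o["wrist_torque"],o["grip_width"])
E
```

```text
clock: 11.7
position: [0.528, 0.2697, 0.1528]
orientation: [0.211, 0.978, 0.002, 0.002]
force: [-1.1, -1.1, 6.6]
grip_width: 0.0376
[0.52796812 0.26966949 0.15280312] [0.21081503 0.97752194 0.00160237 0.00230734] [-1.08752436 -1.12170688  6.60514515] [-0.33169612  0.50447695 -0.07313576] 0.03755754824694475
```

```bash
python3 -m jog '[{"dx":0.2,"dy":-0.2,"dz":1.8,"ax":0.1,"ay":0.15,"az":0,"grip":0.57},{"dx":0.2,"dy":-0.2,"dz":2.0,"ax":0.1,"ay":0.15,"az":0,"grip":0.57}]' 25
python3 - <<'E'
from h import *
o=bot.get_obs();print(o["position"],o["orientation"],o["force"],o["wrist_torque"],o["grip_width"])
E
```

```text
clock: 11.9
position: [0.5286, 0.2697, 0.1526]
orientation: [0.21, 0.978, 0.001, 0.002]
force: [-1.0, -1.8, 9.0]
grip_width: 0.0374
[0.52857687 0.26970851 0.15264469] [0.21042011 0.97760798 0.00144097 0.00198319] [-0.95795432 -1.75725491  8.97733955] [-0.41029874  0.56257042 -0.03973668] 0.03743384340854425
```

```bash
python3 -m jog '[{"dx":0,"dy":-0.4,"dz":2.6,"ax":0.1,"ay":0.15,"az":0,"grip":0.57},{"dx":0,"dy":-0.4,"dz":2.6,"ax":0.1,"ay":0.15,"az":0,"grip":0.57},{"dx":0,"dy":-0.4,"dz":2.6,"ax":0.1,"ay":0.15,"az":0,"grip":0.57}]' 25
python3 - <<'E'
from h import *
o=bot.get_obs();print(o["position"],o["orientation"],o["force"],o["wrist_torque"],o["grip_width"])
im=bot.camera("side"); cv2.imwrite("pics/s13.png",im[:,:,::-1]);crop(im,190,190,120,100,6,"s13c.png")
E
```

```text
clock: 12.2
position: [0.5295, 0.2696, 0.1525]
orientation: [0.21, 0.978, 0.002, 0.002]
force: [-1.6, -1.0, 10.8]
grip_width: 0.0377
[0.52954246 0.26959803 0.15249689] [0.2099007  0.9777192  0.00159313 0.00207727] [-1.63521188 -1.03170935 10.84297925] [-0.57360568  0.5420124  -0.02411623] 0.03766675189354569
```

View pics/s13c.png

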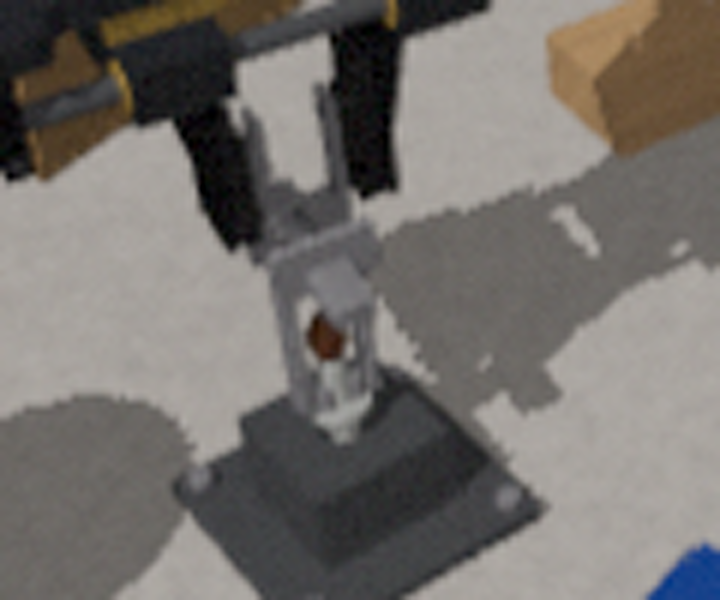

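```bash
python3 -m jog '[{"dx":0.8,"dy":-0.4,"dz":0.8,"ax":0.1,"ay":0.15,"az":0,"grip":0.57},{"dx":0.8,"dy":-0.4,"dz":0.5,"ax":0.1,"ay":0.15,"az":0,"grip":0.57},{"dx":0.8,"dy":-0.4,"dz":0.5,"ax":0.1,"ay":0.15,"az":0,"grip":0.57}]' 25
python3 - <<'E'
from h import *
o=bot.get_obs();print(o["position"],o["orientation"],o["force"],o["wrist_torque"],o["grip_width"])
E
```

```text
clock: 12.55
position: [0.529, 0.2695, 0.1526]
orientation: [0.21, 0.978, 0.001, 0.001]
force: [-0.1, -1.2, 6.0]
grip_width: 0.0375
[0.52903654 0.26953496 0.15262986] [0.20972986 0.97775808 0.0011227  0.00112374] [-0.13812258 -1.21043051  6.00386469] [-0.47064255  0.1617342   0.03034566] 0.03748387169874452
```

```bash
python3 -m jog '[{"dx":0.3,"dy":-0.5,"dz":-0.7,"ax":0.1,"ay":0.0,"az":0,"grip":0.57},{"dx":0.3,"dy":-0.5,"dz":-0.9,"ax":0.1,"ay":0.0,"az":0,"grip":0.57},{"dx":0.3,"dy":-0.5,"dz":-0.9,"ax":0.1,"ay":0.0,"az":0,"grip":0.65},{"dx":0.3,"dy":-0.5,"dz":-0.9,"ax":0.1,"ay":0.0,"az":0,"grip":0.76},{"dx":0.3,"dy":-0.5,"dz":-0.9,"ax":0.1,"ay":0.0,"az":0,"grip":0.76},{"dx":0.3,"dy":-0.5,"dz":-0.9,"ax":0.1,"ay":0.0,"az":0,"grip":0.76},{"dx":0.3,"dy":-0.5,"dz":-0.9,"ax":0.1,"ay":0.0,"az":0,"grip":0.76}]' 40
python3 - <<'E'
from h import *
o=bot.get_obs();print(o["position"],o["orientation"],o["force"],o["wrist_torque"],o["grip_width"])
im=bot.camera("side"); cv2.imwrite("pics/s14.png",im[:,:,::-1]);crop(im,190,190,120,100,6,"s14c.png")
E
```

```text
clock: 13.25
position: [0.5284, 0.2692, 0.1533]
orientation: [0.21, 0.978, 0.0, 0.001]
force: [-1.1, -0.1, -0.0]
grip_width: 0.0215
[0.52839118 0.26917492 0.1532726 ] [2.09788098e-01 9.77746596e-01 1.46200223e-04 7.25925429e-04] [-1.08318066 -0.13996612 -0.03949335] [0.0219769  0.05408536 0.0285817 ] 0.02148992173505812
```

View pics/s14c.png

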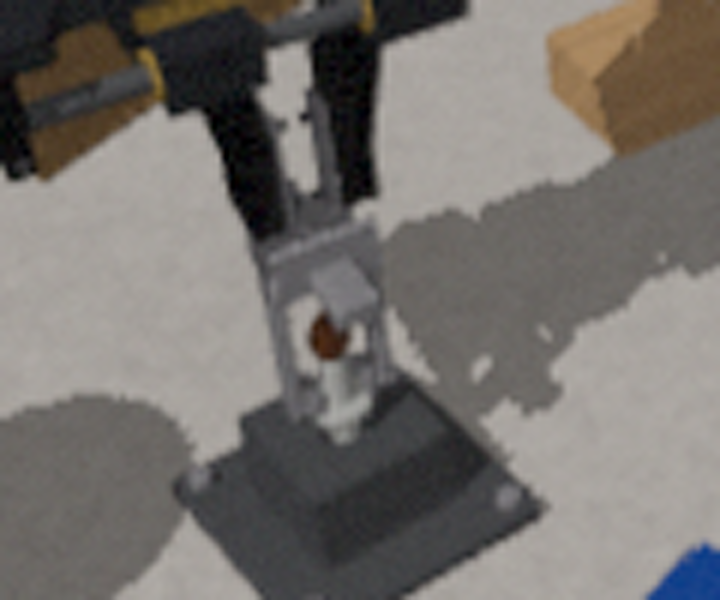

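```bash
python3 -m jog '[{"dx":0,"dy":0,"dz":-4,"ax":0,"ay":0,"az":0,"grip":0.76},{"dx":0,"dy":0,"dz":-12,"ax":0,"ay":0,"az":0,"grip":0.76},{"dx":0,"dy":0,"dz":-22,"ax":0,"ay":0,"az":0,"grip":0.76},{"dx":0,"dy":0,"dz":-35,"ax":0,"ay":0,"az":0,"grip":0.76},{"dx":0,"dy":0,"dz":-50,"ax":0,"ay":0,"az":0,"grip":0.76},{"dx":0,"dy":0,"dz":-75,"ax":0,"ay":0,"az":0,"grip":0.76},{"dx":0,"dy":0,"dz":-75,"ax":0,"ay":0,"az":0,"grip":0.65},{"dx":0,"dy":0,"dz":-75,"ax":0,"ay":0,"az":0,"grip":0.55}]' 40
python3 - <<'E'
from h import *
o=bot.get_obs();print(o["position"],o["orientation"],o["force"],o["wrist_torque"],o["grip_width"])
im=bot.camera("side"); cv2.imwrite("pics/s15.png",im[:,:,::-1]);crop(im,170,140,150,130,5,"s15c.png")
E
```

```text
clock: 14.1
position: [0.5283, 0.2693, 0.2293]
orientation: [0.21, 0.978, 0.001, 0.001]
force: [-0.5, 0.0, -0.8]
grip_width: 0.031
[0.52831081 0.2693439  0.22929333] [0.20991417 0.9777185  0.00112992 0.00114148] [-0.54906256  0.00222232 -0.83762001] [-0.1025874   0.00411606 -0.04393399] 0.03100536327142347
```

View pics/s15c.png

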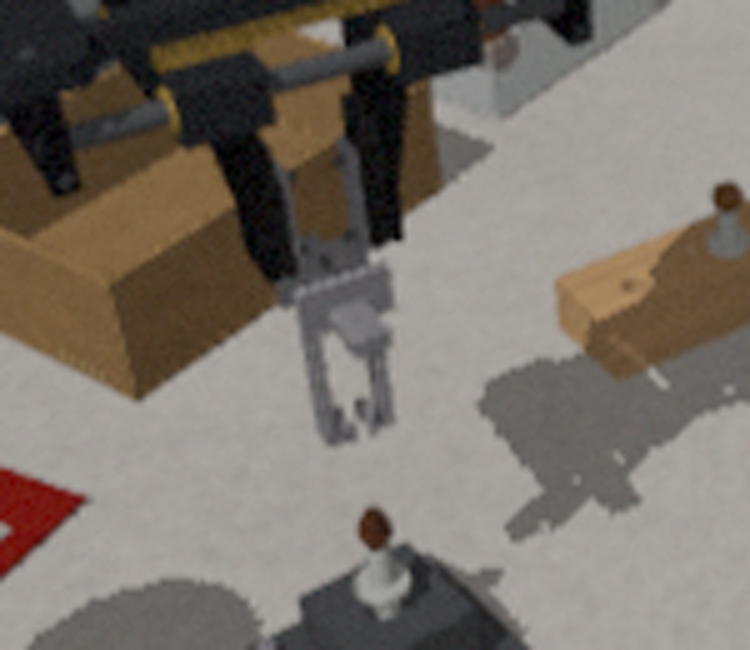

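```bash
python3 -m jog '[{"dx":-19,"dy":-40,"dz":0,"ax":0,"ay":0,"az":0,"grip":0.55},{"dx":-38,"dy":-81,"dz":0,"ax":0,"ay":0,"az":0,"grip":0.55},{"dx":-57,"dy":-122,"dz":0,"ax":0,"ay":0,"az":0,"grip":0.55},{"dx":-75,"dy":-163,"dz":0,"ax":0,"ay":0,"az":0,"grip":0.55},{"dx":-94,"dy":-204,"dz":0,"ax":0,"ay":0,"az":0,"grip":0.55},{"dx":-113,"dy":-245,"dz":0,"ax":0,"ay":0,"az":0,"grip":0.55},{"dx":-132,"dy":-286,"dz":0,"ax":0,"ay":0,"az":0,"grip":0.55},{"dx":-150,"dy":-327,"dz":0,"ax":0,"ay":0,"az":0,"grip":0.55}]' 25
```

```text
clock: 14.95
position: [0.5295, -0.0925, 0.227]
orientation: [0.21, 0.978, -0.0, -0.001]
force: [1.3, 0.6, -1.3]
grip_width: 0.0395
```

```bash
python3 -m jog '[{"dx":-20,"dy":-42,"dz":0,"ax":0,"ay":0,"az":0,"grip":0.55},{"dx":-40,"dy":-84,"dz":0,"ax":0,"ay":0,"az":0,"grip":0.55},{"dx":-60,"dy":-124,"dz":0,"ax":0,"ay":0,"az":0,"grip":0.55},{"dx":-76,"dy":-159,"dz":12,"ax":0,"ay":0,"az":0,"grip":0.55},{"dx":-76,"dy":-159,"dz":12,"ax":0,"ay":0,"az":0,"grip":0.55},{"dx":-76,"dy":-159,"dz":12,"ax":0,"ay":0,"az":0,"grip":0.55}]' 25
python3 - <<'E'
from h import *
import pickle
o=bot.get_obs();print(o["position"],o["orientation"],o["force"],o["wrist_torque"],o["grip_width"])
print(R.from_quat(o["orientation"]).as_matrix()[:,2])
im=bot.camera("wrist"); cv2.imwrite("pics/w16.png",im[:,:,::-1]);pickle.dump(o,open("w16.pkl","wb"))
crop(im,260,125,115,140,4,"w16c.png")
im=cv2.imread("pics/w4.png")[:,:,::-1];crop(im,260,125,115,140,4,"w4c.png")
a=cv2.imread("pics/w4c.png");b=cv2.imread("pics/w16c.png");cv2.imwrite("pics/cmp.png",cv2.resize(np.hstack([a,b]),(790,480)))
E
```

```text
clock: 15.55
position: [0.5324, -0.2694, 0.2131]
orientation: [0.211, 0.977, 0.0, -0.003]
force: [0.6, 0.5, -1.1]
grip_width: 0.0394
[ 0.53239713 -0.26939621  0.21308148] [ 2.11045703e-01  9.77472945e-01  2.14392482e-04 -2.51143480e-03] [ 0.58000863  0.52897477 -1.13889913] [-0.0103282  -0.10027515  0.01972471] 0.03938715310869956
[-0.00481923  0.00147918 -0.99998729]
```

View pics/cmp.png

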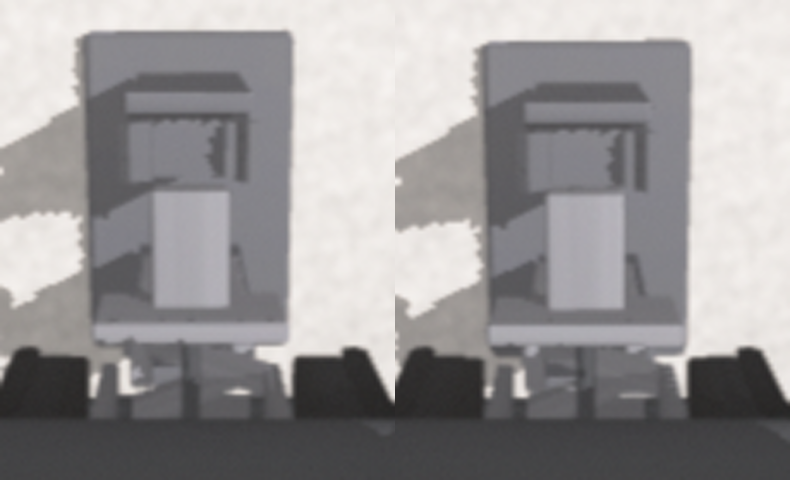

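```bash
python3 -m jog '[{"dx":-1,"dy":0,"dz":20,"ax":0,"ay":-0.25,"az":0,"grip":0.55},{"dx":-1,"dy":0,"dz":50,"ax":0,"ay":-0.25,"az":0,"grip":0.55},{"dx":-1,"dy":0,"dz":70,"ax":0,"ay":-0.25,"az":0,"grip":0.55},{"dx":-1,"dy":0,"dz":82,"ax":0,"ay":-0.25,"az":0,"grip":0.55},{"dx":-1,"dy":0,"dz":82,"ax":0,"ay":-0.25,"az":0,"grip":0.55},{"dx":-1,"dy":0,"dz":82,"ax":0,"ay":-0.25,"az":0,"grip":0.55}]' 25
python3 - <<'E'
from h import *
import pickle
o=bot.get_obs();print(o["position"],o["orientation"],o["force"],o["wrist_torque"],o["grip_width"])
print(R.from_quat(o["orientation"]).as_matrix()[:,2])
im=bot.camera("wrist"); cv2.imwrite("pics/w17.png",im[:,:,::-1])
crop(im,260,145,115,120,6.5,"w17c.png")
im=bot.camera("side"); crop(im,330,90,100,80,7,"s17.png")
E
```

```text
clock: 16.2
position: [0.5344, -0.2686, 0.1328]
orientation: [0.21, 0.978, -0.001, 0.001]
force: [0.4, -0.0, -0.4]
grip_width: 0.0395
[ 0.53436944 -0.2686035   0.13282712] [ 2.09526929e-01  9.77802097e-01 -5.62413817e-04  1.09924202e-03] [ 0.38054341 -0.03645208 -0.42954046] [-0.04880786 -0.05422347  0.02676818] 0.039495604203102844
[ 0.001914   -0.0015605  -0.99999695]
```

View pics/w17c.png

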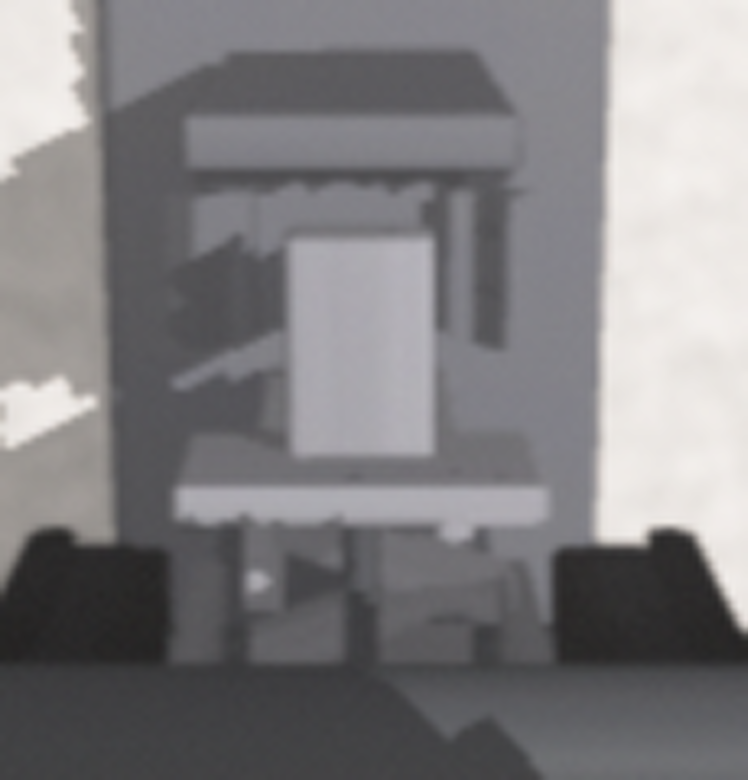

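View pics/s17.png

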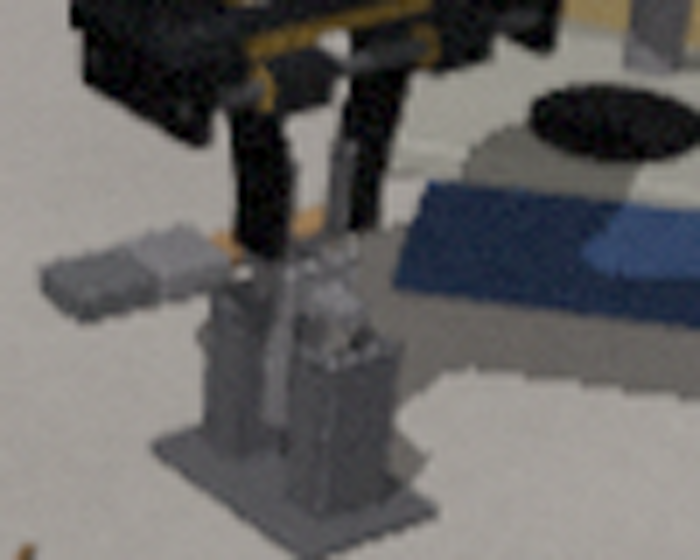

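Run:
```python
from h import *
o=bot.get_obs();w=ext("wrist",o);Rm=R.from_quat(o["orientation"]).as_matrix()
f=lambda u,v,z:(Rm.T@(onz((260+u/6.5,145+v/6.5),w,z)-o["position"])).round(4)
print("wing",f(361.5,237,.098),"cheek in",f(352,171,.08))
```

```text
wing [ 0.0336 -0.      0.0353] cheek in [ 0.037  -0.0009  0.0533]
```

```bash
python3 -m jog '[{"dx":1,"dy":-0.9,"dz":0,"ax":0,"ay":0.1,"az":0,"grip":0.55},{"dx":1,"dy":-0.9,"dz":6,"ax":0,"ay":0.1,"az":0,"grip":0.55},{"dx":1,"dy":-0.9,"dz":12,"ax":0,"ay":0.1,"az":0,"grip":0.55},{"dx":1,"dy":-0.9,"dz":16,"ax":0,"ay":0.1,"az":0,"grip":0.55},{"dx":1,"dy":-0.9,"dz":16,"ax":0,"ay":0.1,"az":0,"grip":0.55}]' 25
python3 - <<'E'
from h import *
o=bot.get_obs();print(o["position"],o["orientation"],o["force"],o["wrist_torque"],o["grip_width"])
E
```

```text
clock: 16.8
position: [0.5327, -0.2693, 0.1163]
orientation: [0.21, 0.978, -0.0, -0.0]
force: [-0.4, -0.4, -1.0]
grip_width: 0.0395
[ 0.53269022 -0.26925207  0.11626868] [ 2.09965153e-01  9.77708836e-01 -2.22060789e-04 -1.33209791e-04] [-0.35358573 -0.42285405 -0.95496091] [-0.04637198  0.01196532  0.00443627] 0.03945021017163719
```

```bash
python3 -m jog '[{"dx":0,"dy":0,"dz":2,"ax":0,"ay":0,"az":0,"grip":0.55},{"dx":0,"dy":0,"dz":4,"ax":0,"ay":0,"az":0,"grip":0.55},{"dx":0,"dy":0,"dz":4.5,"ax":0,"ay":0,"az":0,"grip":0.55}]' 25
python3 - <<'E'
from h import *
o=bot.get_obs();print(o["position"],o["orientation"],o["force"],o["wrist_torque"],o["grip_width"])
im=bot.camera("wrist"); crop(im,260,145,115,120,6.5,"w18c.png")
im=bot.camera("side"); crop(im,330,90,100,80,7,"s18.png")
E
```

```text
clock: 17.1
position: [0.5332, -0.2696, 0.113]
orientation: [0.21, 0.978, -0.001, 0.0]
force: [-1.3, 0.6, 5.8]
grip_width: 0.0395
[ 0.53322017 -0.26957444  0.11299932] [ 2.09641457e-01  9.77778011e-01 -6.12950310e-04  4.94773837e-04] [-1.28436565  0.55087154  5.79844118] [0.30941114 0.46738248 0.00754177] 0.03953655918981007
```

View pics/w18c.png

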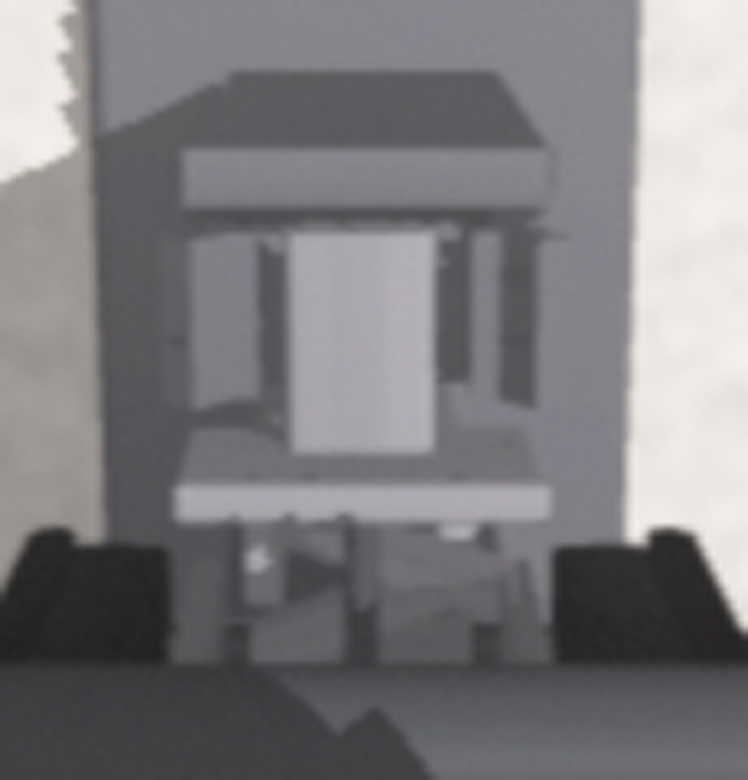

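View pics/s18.png

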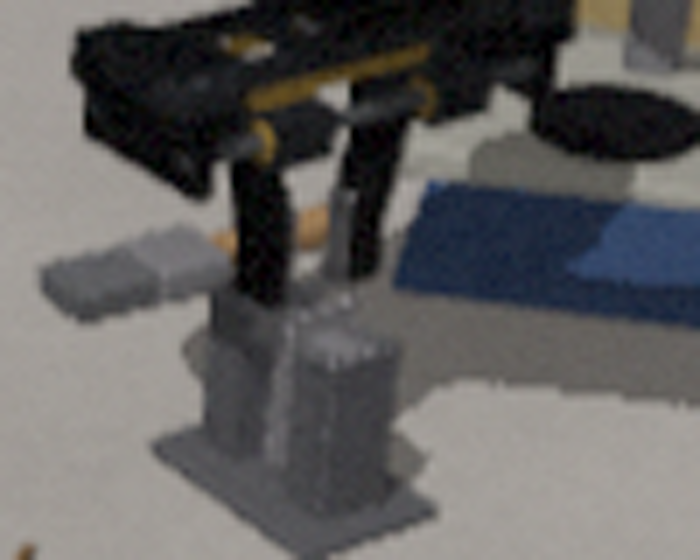

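```bash
python3 -m jog '[{"dx":0,"dy":0,"dz":-0.7,"ax":0,"ay":0,"az":0,"grip":0.5},{"dx":0,"dy":0,"dz":-0.7,"ax":0,"ay":0,"az":0,"grip":0.4},{"dx":0,"dy":0,"dz":-0.7,"ax":0,"ay":0,"az":0,"grip":0.25},{"dx":0,"dy":0,"dz":-0.7,"ax":0,"ay":0,"az":0,"grip":0.1},{"dx":0,"dy":0,"dz":-0.7,"ax":0,"ay":0,"az":0,"grip":0},{"dx":0,"dy":0,"dz":-0.7,"ax":0,"ay":0,"az":0,"grip":0},{"dx":0,"dy":0,"dz":-0.7,"ax":0,"ay":0,"az":0,"grip":0}]' 25
python3 - <<'E'
from h import *
o=bot.get_obs();print(o["position"],o["force"],o["grip_width"])
im=bot.camera("wrist"); crop(im,230,145,175,120,4.5,"w19c.png")
E
```

```text
clock: 17.9
position: [0.5333, -0.2696, 0.1138]
orientation: [0.21, 0.978, -0.001, 0.001]
force: [-0.5, -0.4, 0.5]
grip_width: 0.0821
[ 0.53327053 -0.26957071  0.1137587 ] [-0.49609168 -0.36832675  0.46097994] 0.0821089354689448
```

View pics/w19c.png

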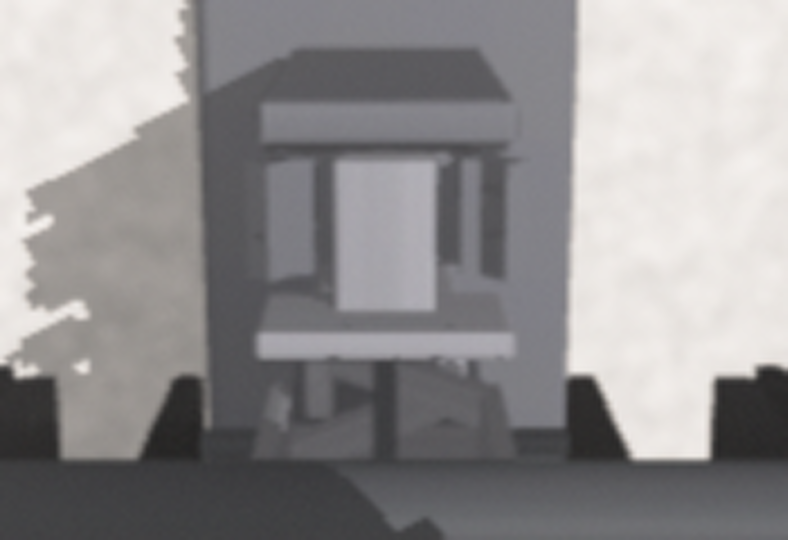

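Tweezers hang, fingers clear of both leaves. I'll raise the arm straight up.

```bash
python3 -m jog '[{"dx":0,"dy":0,"dz":-15,"ax":0,"ay":0,"az":0,"grip":0},{"dx":0,"dy":0,"dz":-40,"ax":0,"ay":0,"az":0,"grip":0},{"dx":0,"dy":0,"dz":-80,"ax":0,"ay":0,"az":0,"grip":0},{"dx":0,"dy":0,"dz":-120,"ax":0,"ay":0,"az":0,"grip":0},{"dx":0,"dy":0,"dz":-140,"ax":0,"ay":0,"az":0,"grip":0},{"dx":0,"dy":0,"dz":-140,"ax":0,"ay":0,"az":0,"grip":0}]' 25
python3 - <<'E'
from h import *
o=bot.get_obs();print(o["position"],o["force"],o["grip_width"])
im=bot.camera("wrist"); cv2.imwrite("pics/w20.png",im[:,:,::-1])
im=bot.camera("side"); cv2.imwrite("pics/s20.png",im[:,:,::-1]); crop(im,200,90,230,190,3.4,"s20c.png")
im=bot.camera("side"); crop(im,215,220,70,60,9,"s20d.png")
E
```

```text
clock: 18.55
position: [0.5347, -0.27, 0.2581]
orientation: [0.21, 0.978, -0.001, 0.005]
force: [0.4, -0.2, 0.5]
grip_width: 0.0868
[ 0.53474992 -0.27000023  0.25808815] [ 0.40739809 -0.24979356  0.49121497] 0.08684826221290191
```

View pics/s20c.png

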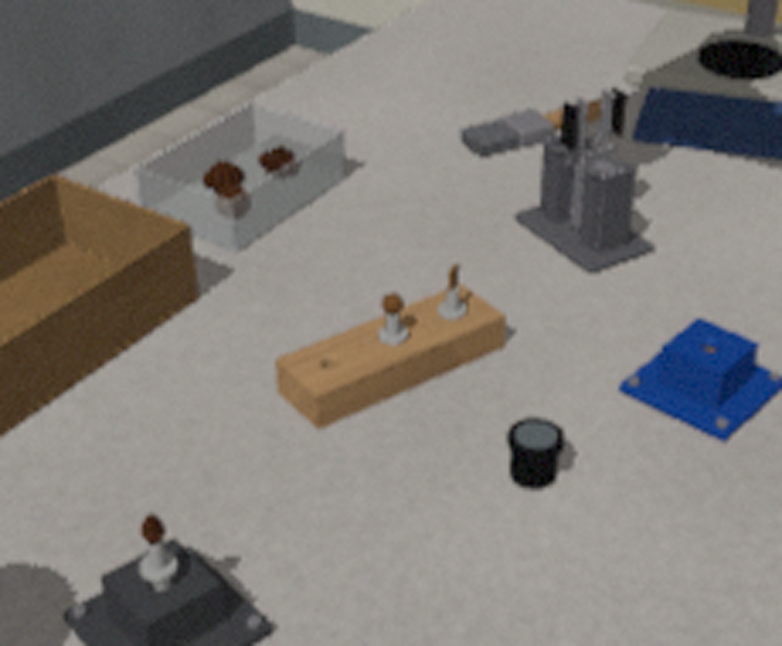

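View pics/s20d.png

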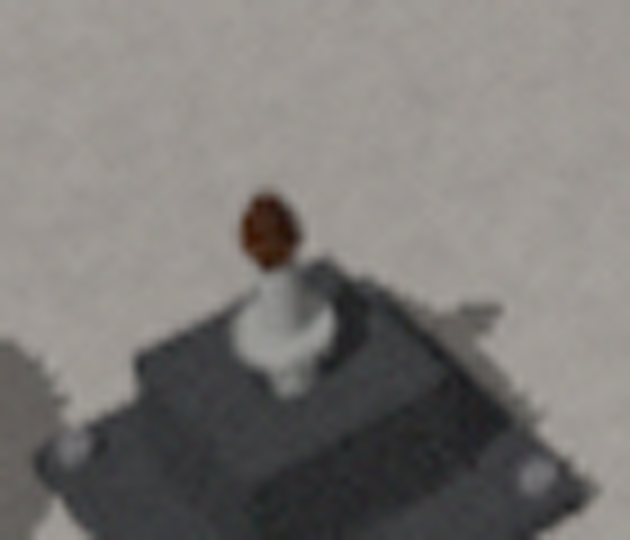

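View pics/w20.png

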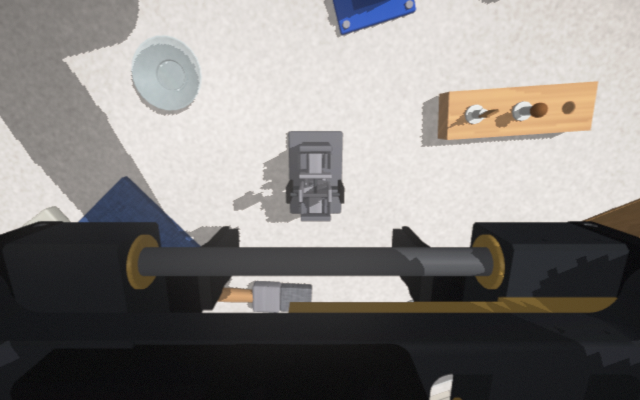

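```bash
python3 -c "
from rig import bot
print(bot.get_obs()['qd'].round(3)); bot.job_done()"
```

```text
[ 0.001  0.015 -0.013  0.001 -0.003 -0.001]
the job is handed in; nothing more can be done
```

I moved the cone mount from the block to the dark pedestal using the tweezers only, pressed it home and hung the tweezers back in the rack. I then handed the job in at about 18.6 s.

- **Insertion:** The pin first caught on the socket's chamfer, so I shifted it about 2 mm and it went in. The follower gave way at about 4 N.
- **Press:** At about 11 mm depth the pin stopped. The height held to about 0.4 mm while the wrist reading rose from 6.6 to 10.8 N. Adding the weight carried, that is about 12 N on the pin, well under 20 N. I take this as the end stop, since the stop itself cannot be seen.
- **Last views:**
  - The cone mount stands upright in the dark pedestal.
  - The tweezers hang upright with both wings in their saddles.
  - The ball and plate mounts stand in their holes in the block.
  - The gripper is open and clear of everything.
- **Disagreements:** The side and top cameras placed the mounts about 3 to 4 mm off the wrist camera, mainly in y. I followed the wrist camera except at the socket, where the side view and the wrist torque turned out to be right.

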